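Load a coupling hub into an adjustable drilling nest

ROBOT

A 7-joint arm with a two-finger parallel gripper is mounted at the origin on a cart in front of the work surface, level with it; the furniture and walls round the work are solid. World frame = base frame: x ahead of the robot, y to its left, z up, the work surface at z = 0. Lengths are in m, angles in rad, forces in N, time in s.
With the tool pointing down it reaches from about 0.4 to 0.85 m from the base axis. Payload 10.4 kg.
Tool frame: the origin (TCP) lies midway between the tips of the shut fingers; the grasp point (between the pads) lies 19 mm behind it; x points along the fingers, y is the direction in which the jaws open and shut, and the axes are right-handed (so a half turn about x gives the same grasp; the last joint's range is limited). The gripper opens to 87 mm and grips with 3 to 60 N. Pads are 19 mm wide; open, the fingers measure 117 mm over their backs; the gripper's body (75 mm by 190 mm) begins 51 mm behind the grasp point.
Start: joints at [1.111, 0.332, -0.065, 1.46, 0.022, 1.35, -0.088], TCP at [0.264, -0.566, 0.223] pointing down, gripper open.
Joint ranges: [-2.6, 2.6], [-0.5, 2.12], [-1.47, 1.34], [0.16, 2.42], [-1.27, 4.41], [0.06, 2.06], [-2.6, 2.6]. Speed limits (rad/s): [2.22, 2.22, 2.79, 2.79, 3.14, 3.14, 3.14].

INTERFACE

Orientations are given as a unit quaternion [x, y, z, w].
In Python, from bench import bot gives the robot as it stands.
- The arm moves only by the tool send_rows, never from a script. Its argument "steps" is a list of rows, each an object of numbers: "hand": the closure, from -1 (fully open) to 1 (shut); "dx", "dy", "dz": the shift along the tool's x, y, z in mm; "wx", "wy", "wz": the turn, a rotation vector about the tool's x, y, z in rad. A call has 1 to 5 rows; each row shifts and turns the commanded pose from where the row before left it, along the tool's axes as they then stand; what a row does not reach is not made up. A row lasts 1/10 s, in which the tool goes at most 50 mm and 8.59 degrees, less where a joint would pass 70% of its speed; a pose out of reach is approached as far as the arm can. A call with a gripper value outside its range is refused whole. The fingers move at their own pace and stop on an object; "grip_force" is the grip in N (left out, the last holds). Time passes only in rows, so rows that do not move let the fingers close. It gives the time, the measured TCP pose, the force and the opening at its end, in the units of the state.
- bot.state(): the state, without advancing time (a new reading comes with each control period).
- bot.grab_frame(name): name is "scene" or "side" or "wrist"; returns a dict with "img" (400x640x3 uint8, red, green, blue), "K" (3x3 intrinsics, pixels), "rvec" (rotation vector, rad) and "tvec" (3), from world to camera coordinates, as OpenCV has them; the wrist camera has in their place "T_tool_cam" (4x4, takes a point from camera to tool coordinates, whose origin is the TCP and whose axes are the tool frame's). Camera axes: x right, y down, z forward; pixel columns grow to the right and rows downward; lengths in m; the calibration is good to about 2 mm. A picture is of the moment at which its call begins: read the wrist's pose just before it. There is no depth.
- bot.finish_job(): hands the job in, once; it reports no verdict.
The state is a dict: "clock": time; "qpos": joint angles; "dq": joint speeds; "joint_torque": joint torques, N m; "position": TCP position; "eef_rot": TCP orientation; "ft_force": force on the tool from outside, world axes, zero at the start; "torque": the same for the moment, N m; "gripper_width": opening from 0.0 (shut) to 1.0 (fully open).
Only numpy, scipy, OpenCV 4.12 (cv2) and the standard library are available. Lean on these libraries where they do the work, as an engineer would, in place of code of your own. Each camera call takes 0.05 s, during which the arm holds its last target.

TASK

Load the steel coupling hub into the drilling nest: set it down flat, boss up, on the nest's aluminium plate between the two locating pins and the raised red-gripped keeper, and nudge it gently along the plate until its flange is fully home against both pins. Then swing the keeper down until it is fully shut behind the flange, and leave the hub locked there. Light finger pressure only, about a kilo at most, so that pins and flange are not bruised; leave the other things on the bench where they are.

Things in the scene. Friction and masses are not known exactly. Their poses are not given: they have to be found in the camera images.
- hub: Loose turned steel coupling hub, about 0.4 kg: round flange 66 mm in diameter, 14 mm thick, with a central round boss 36 mm in diameter standing 24 mm above it (38 mm in all). Origin: centre of the flange's underside; z up along the boss. Grasp it by the boss. It takes about 1 to 3 N to slide it on the nest's plate; more than that means that it has met a pin.
- nest: Drilling nest, fixed. Origin on the bench under the seat; x: direction in which the hub is pushed home (away from the robot), y left, z up. Steel base 240 x 130 mm (x -155 to +85), rails to z 16 mm. On it an aluminium plate, x -125 to +53, y +-56 mm, top at z 18 mm, carrying pins and keeper. The plate is clamped up to 14 mm either way along x from its middle setting; this is NOT measured.
- seat_mid (a point): Point on the nest's base, axes as the nest: where the centre of the underside of a fully home hub comes with the plate at its middle setting. The true place lies up to 14 mm from it, either way along the nest's x, and has to be found by feel. A hub set down 18 mm to -x of this point is clear of pins and raised keeper at every setting.
- pins_mid (a point): Point on the nest's base, axes as the nest, at plate-top height: midway between the two steel locating pins with the plate at its middle setting (really up to 14 mm off along x). The pins stand 31 mm to either side (y), are 10 mm in diameter and 12 mm tall: 2 mm lower than the top of a loaded flange.
- hinge_mid (a point): Point on the nest's base, axes as the nest: middle of the keeper's hinge axis (along y, 99 mm behind the seat, 12 mm above the plate) at the plate's middle setting (really up to 14 mm off along x). The keeper is a 20 mm wide lever; shut, it lies level toward +x: from the hinge, red grip at 17 to 57 mm with its top 14 mm up, wedge nose at 57 to 66 mm reaching 7 mm below the hinge.
- keeper (a joint): Keeper angle, rad: 0 shut, grows as raised, at most 1.65; starts at 1.4 to 1.6, about upright, tip 96 mm above the bench. Stays where left (friction 0.06 N m); push the red grip from its -x side, over and down, with closed fingers. Shut, its nose is 0.4 mm behind a home hub's flange; it can draw the hub in by 2 mm, but lands on the flange (near 0.14 rad) if the hub is farther from the pins.
- bearing: Bystander, to be left alone: ball bearing, 40 mm in diameter, 12 mm high.
- bolt: Bystander, to be left alone: steel hex bolt with nut, 68 mm long, lying.
- screw_jar: Bystander, to be left alone: white jar with a red lid, 63 mm in diameter, 87 mm high.
- duct_tape: Bystander, to be left alone: roll of grey tape, 99 mm in diameter, 48 mm high.
Things that resemble listed ones, but are neither listed nor needed, are in the scene too. What is shaped like the hub but black, orange or purple is not meant.

How it is judged:
On the way:
1. the hub rests flat on the nest's plate with its flange home against both pins (no gap over 1.5 mm at either) while the keeper is still raised (horizontal distance between hub and left_pin below 0.0395 m and horizontal distance between hub and right_pin below 0.0395 m and z of hub in the frame of nest below 0.02 m and angle between hub's own z axis and vertical below 0.06 rad and value of joint keeper above 0.5 rad), for 0.2 s.
At the end, for the whole second after the job is handed in: the keeper is shut (within 0.06 rad) behind the hub, which lies flat on the nest's plate (within 2 mm and 0.06 rad, boss up), its flange against both pins (no gap over 1.5 mm), at rest (value of joint keeper below 0.06 rad and horizontal distance between hub and left_pin below 0.0395 m and horizontal distance between hub and right_pin below 0.0395 m and z of hub in the frame of nest below 0.02 m and angle between hub's own z axis and vertical below 0.06 rad and linear speed of hub below 0.01 m/s); the robot touches nothing.
It fails at once if the hub is pressed against a locating pin with more than 12 N (both pins together: a push of about 14 N) (contact force between hub and left_pin above 12 N or contact force between hub and right_pin above 12 N).
It fails at once if the hub is dropped, slammed or forced on the nest (plate, pins or keeper) with more than 60 N in all (contact force between hub and nest above 60 N).
It fails at once if a loose thing near the work (bearing, hex bolt, screw jar, duct tape) is moved by more than 20 mm (distance of any of bearing, bolt, screw_jar, duct_tape from where it was at the start of the episode above 0.02 m).
It also fails if it takes over 64 s, if anything falls off the work surface, if the arm or the gripper's body presses on something with over 40 N, if the wrist force passes 120 N, or if a joint passes its speed limit or range.

## Working session

There is one attempt and no reset: what is moved stays moved. The work goes in short steps, Python scripts to look and compute and a tool call to move; the robot and the scene stay as the last step left them, time stands still between calls to the robot, and variables do not carry over. Pictures are saved under pics/ and viewed, and the job is handed in when it is done.

Besides the shell and the picture viewer there is one more tool, called after "Emit:" as name([rows], argument=value, ...), one row to a line, values as JSON. send_rows: Moves the arm, as the interface text tells. Its arguments: {"type":"object","properties":{"steps":{"type":"array","items":{"type":"object","properties":{"hand":{"type":"number"},"dx":{"type":"number"},"dy":{"type":"number"},"dz":{"type":"number"},"wx":{"type":"number"},"wy":{"type":"number"},"wz":{"type":"number"}}}},"grip_force":{"type":"number"}},"required":["steps"]}

```bash
ls; mkdir -p pics; python3 - <<'E'
from bench import bot
import cv2
s=bot.state();print({k:s[k] for k in ['clock','position','eef_rot','ft_force','gripper_width']})
for n in ['scene','side']:
    f=bot.grab_frame(n);cv2.imwrite(f'pics/{n}0.png',f['img'][:,:,::-1]);print(n,f['K'],f['rvec'],f['tvec'])
E
```

```text
pics
{'clock': 0.0, 'position': array([ 0.26426483, -0.56596359,  0.22175832]), 'eef_rot': array([-0.69017185, -0.15371149,  0.69043615, -0.1527531 ]), 'ft_force': array([ 0.38562193, -0.47701525,  0.08467643]), 'gripper_width': 1.0027132042453515}
scene [[494.23487198   0.         315.65875894]
 [  0.         494.23487198 197.6925081 ]
 [  0.           0.           1.        ]] [ 1.30015925 -2.17240655  0.97637777] [0.27994966 0.39880885 0.96343705]
side [[398.60247188   0.         320.59499356]
 [  0.         398.60247188 190.97658776]
 [  0.           0.           1.        ]] [ 1.94983551 -0.19148139  0.11137759] [-0.56533773  0.10063825  0.88503325]
```

View pics/scene0.png

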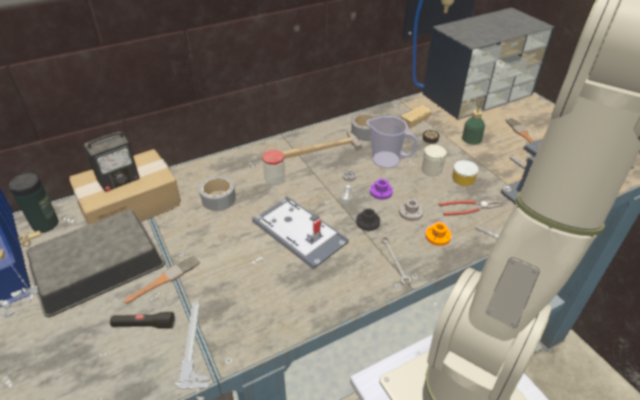

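View pics/side0.png

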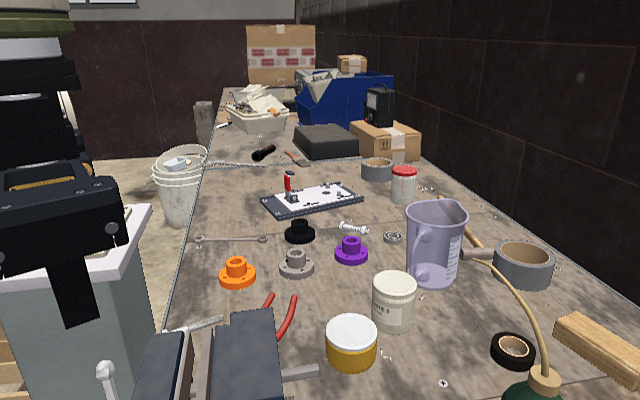

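The candidates shaped like the hub, as scene/side pixels, are black (368,218)/(300,230), orange (438,233)/(237,271), purple (381,188)/(351,250) and bare steel grey (411,209)/(296,262). The grey one fits the description. The nest is at scene (300,230), with its keeper at (316,227). I'll confirm with enlarged crops.

```bash
python3 - <<'E'
import cv2,numpy as np
a=cv2.imread('pics/scene0.png');b=cv2.imread('pics/side0.png')
A=cv2.resize(a[185:270,245:355],None,fx=7,fy=7,interpolation=cv2.INTER_CUBIC)
cv2.imwrite('pics/cA.png',A)
B=cv2.resize(b[160:225,255:370],None,fx=6.9,fy=6.9,interpolation=cv2.INTER_CUBIC)
C1=cv2.resize(a[190:230,380:440],None,fx=6.5,fy=6.5,interpolation=cv2.INTER_CUBIC)
C2=cv2.resize(b[240:285,265:330],None,fx=6,fy=6,interpolation=cv2.INTER_CUBIC)
cv2.imwrite('pics/cB.png',B)
h=max(C1.shape[0],C2.shape[0]);C=np.zeros((h,C1.shape[1]+C2.shape[1],3),np.uint8);C[:C1.shape[0],:C1.shape[1]]=C1;C[:C2.shape[0],C1.shape[1]:]=C2
cv2.imwrite('pics/cC.png',C)
E
```

```text
(no output)
```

View pics/cA.png

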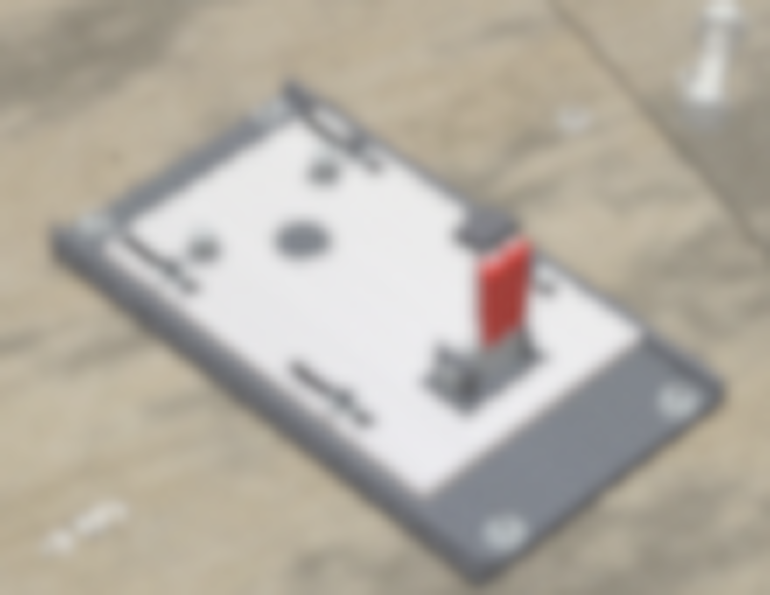

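View pics/cB.png

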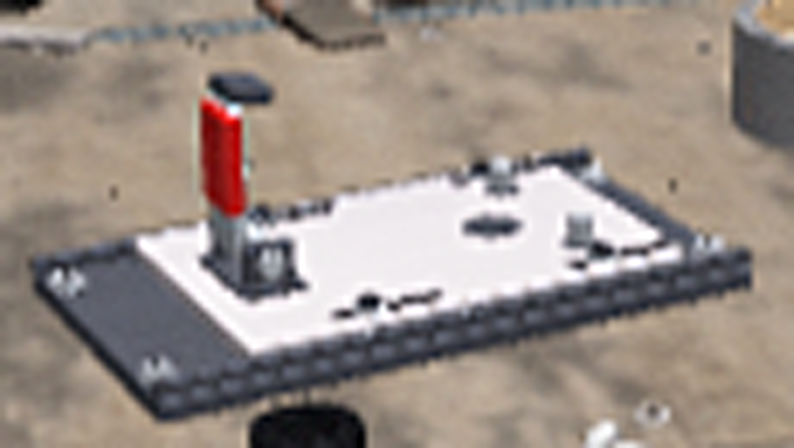

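View pics/cC.png

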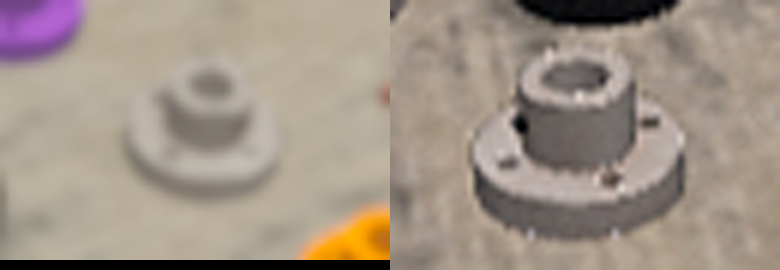

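The grey bare-steel hub is confirmed: boss at scene (412,203), boss up, clear of its neighbours. The keeper is upright, and the plate looks shifted toward +x. Next I'll cast rays.

```bash
cat > h.py <<'E'
import numpy as np,cv2
CAM={}
CAM['scene']=(np.array([[494.23487198,0,315.65875894],[0,494.23487198,197.6925081],[0,0,1]]),np.array([1.30015925,-2.17240655,0.97637777]),np.array([0.27994966,0.39880885,0.96343705]))
CAM['side']=(np.array([[398.60247188,0,320.59499356],[0,398.60247188,190.97658776],[0,0,1]]),np.array([1.94983551,-0.19148139,0.11137759]),np.array([-0.56533773,0.10063825,0.88503325]))
def ray(c,uv,z):
    K,r,t=CAM[c];R=cv2.Rodrigues(r)[0];o=-R.T@t;d=R.T@np.linalg.inv(K)@np.array([uv[0],uv[1],1.]);return o+d*(z-o[2])/d[2]
def proj(c,p):
    K,r,t=CAM[c];return cv2.projectPoints(np.array([p],float),r,t,K,None)[0].ravel()
E
python3 - <<'E'
from h import *
A=lambda x,y:(245+(x+.5)/7-.5,185+(y+.5)/7-.5)
B=lambda x,y:(255+(x+.5)/6.9-.5,160+(y+.5)/6.9-.5)
for n,c,uv,z in [('b+x+y','scene',A(58,232),.016),('b+x-y','scene',A(290,85),.016),('b-x-y','scene',A(722,388),.016),('b-x+y','scene',A(478,567),.016),
 ('p-x-y','scene',A(645,338),.018),('p-x+y','scene',A(428,494),.018),('p+x-y','scene',A(295,122),.018),('p+x+y','scene',A(110,235),.018),('pin-y','scene',A(322,160),.030),('pin+y','scene',A(203,240),.030),
 ('b+x+y','side',B(590,153),.016),('b+x-y','side',B(750,258),.016),('b-x-y','side',B(160,402),.016),('b-x+y','side',B(33,268),.016),
 ('p-x-y','side',B(250,352),.018),('p-x+y','side',B(140,238),.018),('p+x-y','side',B(690,253),.018),('p+x+y','side',B(565,165),.018),('pin-y','side',B(579,217),.030),('pin+y','side',B(500,162),.030)]:
    print(n,c,(ray(c,uv,z)*1000).round(1)[:2])
for c,uv in [('scene',(380+212/6.5,190+84/6.5)),('side',(265+(578-390)/6,240+77/6))]:
    print('hubtop',c,ray(c,uv,.038))
for c,uv in [('scene',(380+203/6.5,190+140/6.5)),('side',(265+(580-390)/6,240+155/6))]:
    print('flange',c,ray(c,uv,.014))
E
```

```text
b+x+y scene [656.2 158.5]
b+x-y scene [691.1  42.9]
b-x-y scene [464.2 -24. ]
b-x+y scene [430.8  94.9]
p-x-y scene [498.1 -10.9]
p-x+y scene [467.5  95.5]
p+x-y scene [668.   51.7]
p+x+y scene [643.2 142.2]
pin-y scene [630.9  57.3]
pin+y scene [612.1 116.5]
b+x+y side [662.  157.7]
b+x-y side [694.9  37.2]
b-x-y side [467.4 -39.1]
b-x+y side [430.9  85.5]
p-x-y side [501.2 -10.2]
p-x+y side [472.3 101.3]
p+x-y side [673.   42.1]
p+x+y side [647.8 141.5]
pin-y side [633.9  57.2]
pin+y side [616.5 120. ]
hubtop scene [ 0.48208118 -0.23862473  0.038     ]
hubtop side [ 0.48507806 -0.23901291  0.038     ]
flange scene [ 0.47548491 -0.23283934  0.014     ]
flange side [ 0.48403724 -0.24515573  0.014     ]
```

```bash
cat >> h.py <<'E'
from scipy.spatial.transform import Rotation as Ro
def goto(p,yaw,sgn=1):
    """target: TCP p, tool x down, tool y along sgn*nest-y for yaw; prints turn about tool x then shift in turned axes"""
    from bench import bot
    s=bot.state();R=Ro.from_quat(s['eef_rot']).as_matrix()
    x=np.array([0,0,-1.]);y=sgn*np.array([-np.sin(yaw),np.cos(yaw),0]);T=np.stack([x,y,np.cross(x,y)],1)
    rv=Ro.from_matrix(R.T@T).as_rotvec()
    print('clock',round(s['clock'],2),'pos',s['position'].round(4),'rotvec tool',rv.round(4),'shift(target axes)mm',(T.T@(np.array(p)-s['position'])*1000).round(1),'F',s['ft_force'].round(2),'w',round(s['gripper_width'],3))
E
python3 - <<'E'
from h import *
from bench import bot
s=bot.state();print(Ro.from_quat(s['eef_rot']).as_matrix().round(3))
for sg in(1,-1): goto([.4836,-.2388,.2],.297,sg)
for n,uv in dict(black=(300,222),orange=(236,262),purple=(351,241)).items(): print(n,ray('side',uv,.038))
E
```

```text
[[-0.001  0.423 -0.906]
 [ 0.001 -0.906 -0.423]
 [-1.    -0.001  0.   ]]
clock 0.1 pos [ 0.2642 -0.566   0.2218] rotvec tool [-3.0018e+00 -1.9000e-03  3.0000e-04] shift(target axes)mm [ 21.8 248.7 305.5] F [-0.85 -0.18  0.67] w 1.002
clock 0.1 pos [ 0.2642 -0.566   0.2218] rotvec tool [0.1398 0.0002 0.0013] shift(target axes)mm [  21.8 -248.7 -305.5] F [-0.85 -0.18  0.67] w 1.002
black [ 0.50934568 -0.11491536  0.038     ]
orange [ 0.37592659 -0.24792086  0.038     ]
purple [ 0.59475223 -0.21714957  0.038     ]
```

Emit:
send_rows([
  {"hand": -1, "wx": 0.14},
  {"hand": -1, "dy": -25, "dz": -31},
  {"hand": -1, "dy": -25, "dz": -31},
  {"hand": -1, "dy": -25, "dz": -31},
  {"hand": -1, "dy": -25, "dz": -31},
])

```text
invalid input at $.steps[0]: expected keys hand, dx, dy, dz, wx, wy, wz
```

Emit:
send_rows([
  {"hand": -1, "dy": -25, "dz": -31},
  {"hand": -1, "dy": -25, "dz": -31},
  {"hand": -1, "dy": -25, "dz": -31},
  {"hand": -1, "dy": -25, "dz": -30},
  {"hand": -1, "dy": -25, "dz": -20},
])

```text
invalid input at $.steps[0]: expected keys hand, dx, dy, dz, wx, wy, wz
```

```bash
python3 - <<'E'
from h import *
from bench import bot
goto([.4836,-.2388,.2],.297,-1)
f=bot.grab_frame('wrist');cv2.imwrite('pics/w1.png',f['img'][:,:,::-1]);print(f['K'],f['T_tool_cam'].round(4))
E
```

```text
clock 0.1 pos [ 0.2642 -0.566   0.2218] rotvec tool [0.1398 0.0002 0.0013] shift(target axes)mm [  21.8 -248.7 -305.5] F [-0.85 -0.18  0.67] w 1.002
[[349.71291304   0.         324.99169382]
 [  0.         349.71291304 200.98082925]
 [  0.           0.           1.        ]] [[ 3.000e-04 -2.938e-01  9.559e-01 -1.624e-01]
 [ 1.000e+00  2.000e-04 -2.000e-04 -6.000e-04]
 [-2.000e-04  9.559e-01  2.938e-01 -8.160e-02]
 [ 0.000e+00  0.000e+00  0.000e+00  1.000e+00]]
```

View pics/w1.png

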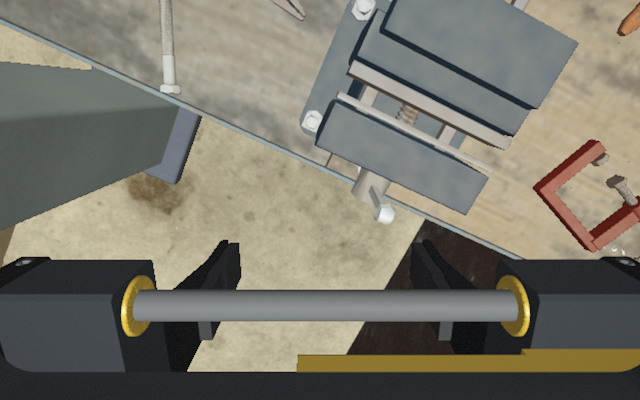

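The wrist camera works: the fingers are at the bottom of the picture and a vise lies ahead at (440,90), well below the tool. The moves were refused because rows need all keys, so I'll resend them.

Emit:
send_rows([
  {"hand": -1, "dx": 0, "dy": 0, "dz": 0, "wx": 0.14, "wy": 0, "wz": 0},
  {"hand": -1, "dx": 0, "dy": -25, "dz": -31, "wx": 0, "wy": 0, "wz": 0},
  {"hand": -1, "dx": 0, "dy": -25, "dz": -31, "wx": 0, "wy": 0, "wz": 0},
  {"hand": -1, "dx": 0, "dy": -25, "dz": -31, "wx": 0, "wy": 0, "wz": 0},
  {"hand": -1, "dx": 0, "dy": -25, "dz": -31, "wx": 0, "wy": 0, "wz": 0},
])

```text
clock: 0.65
position: [0.3544, -0.4329, 0.2224]
eef_rot: [-0.699, -0.105, 0.699, -0.104]
ft_force: [0.8, -0.6, -0.3]
gripper_width: 0.998
```

Emit:
send_rows([
  {"hand": -1, "dx": 0, "dy": -25, "dz": -31, "wx": 0, "wy": 0, "wz": 0},
  {"hand": -1, "dx": 0, "dy": -25, "dz": -31, "wx": 0, "wy": 0, "wz": 0},
  {"hand": -1, "dx": 0, "dy": -25, "dz": -31, "wx": 0, "wy": 0, "wz": 0},
  {"hand": -1, "dx": 0, "dy": -25, "dz": -30, "wx": 0, "wy": 0, "wz": 0},
  {"hand": -1, "dx": 0, "dy": -25, "dz": -20, "wx": 0, "wy": 0, "wz": 0},
])

```text
clock: 1.15
position: [0.4552, -0.2708, 0.2224]
eef_rot: [0.699, 0.105, -0.699, 0.105]
ft_force: [-0.5, 0.0, -0.2]
gripper_width: 0.999
```

```bash
python3 - <<'E'
from h import *
from bench import bot
goto([.4836,-.2388,.2],.297,-1)
f=bot.grab_frame('wrist');cv2.imwrite('pics/w2.png',f['img'][:,:,::-1])
E
```

```text
clock 1.15 pos [ 0.4552 -0.2708  0.2224] rotvec tool [ 0.0014 -0.0003  0.0004] shift(target axes)mm [ 22.4 -22.3 -36.5] F [-0.52  0.02 -0.2 ] w 0.999
```

View pics/w2.png

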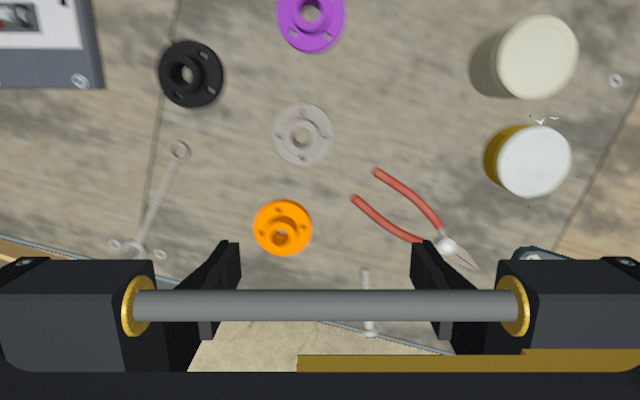

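The wrist view shows the steel hub at about (302,134), bore (303,140), with black, orange and purple ones around it. I'll cast from here.

```bash
cat >> h.py <<'E'
KW=np.array([[349.71291304,0,324.99169382],[0,349.71291304,200.98082925],[0,0,1]])
def wray(s,T,uv,z):
    R=Ro.from_quat(s['eef_rot']).as_matrix()
    o=s['position']+R@T[:3,3];d=R@T[:3,:3]@np.linalg.inv(KW)@np.array([uv[0],uv[1],1.]);return o+d*(z-o[2])/d[2]
def wgrab(name):
    from bench import bot
    s=bot.state();f=bot.grab_frame('wrist');cv2.imwrite(f'pics/{name}.png',f['img'][:,:,::-1]);return s,f
E
python3 - <<'E'
from h import *
s,f=wgrab('w3');T=f['T_tool_cam']
im=f['img'];cv2.imwrite('pics/w3c.png',cv2.resize(im[90:180,250:350,::-1],None,fx=6,fy=6,interpolation=cv2.INTER_CUBIC))
print(s['position'],wray(s,T,(302.5,139.5),.034),wray(s,T,(302.5,133),.012))
E
```

```text
[ 0.45733134 -0.26539346  0.22252118] [ 0.48652325 -0.23157841  0.034     ] [ 0.49002005 -0.22908482  0.012     ]
```

View pics/w3c.png

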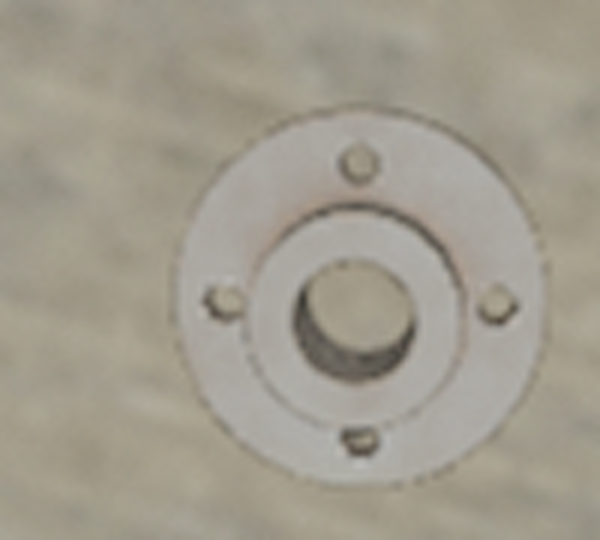

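```bash
python3 - <<'E'
from h import *
from bench import bot
s=bot.state();T=np.array([[3e-4,-.2938,.9559,-.1624],[1,2e-4,-2e-4,-6e-4],[-2e-4,.9559,.2938,-.0816],[0,0,0,1]])
print(s['position'])
p=wray(s,T,(308.8,142.4),.038);q=wray(s,T,(309.8,138.9),.013);print(p,q)
goto([(p[0]+q[0])/2,(p[1]+q[1])/2,.1],.297,-1)
E
```

```text
[ 0.45621859 -0.26807608  0.22259394]
[ 0.48517972 -0.2412862   0.038     ] [ 0.48551699 -0.2410938   0.013     ]
clock 1.25 pos [ 0.4562 -0.2681  0.2226] rotvec tool [ 0.0071 -0.0012  0.0012] shift(target axes)mm [122.6 -17.2 -35.7] F [-0.51  0.36  0.1 ] w 1.004
```

Emit:
send_rows([
  {"hand": -1, "dx": 30, "dy": -9, "dz": -18, "wx": 0, "wy": 0, "wz": 0},
  {"hand": -1, "dx": 30, "dy": -8, "dz": -18, "wx": 0, "wy": 0, "wz": 0},
  {"hand": -1, "dx": 30, "dy": 0, "dz": 0, "wx": 0, "wy": 0, "wz": 0},
  {"hand": -1, "dx": 20, "dy": 0, "dz": 0, "wx": 0, "wy": 0, "wz": 0},
  {"hand": -1, "dx": 0, "dy": 0, "dz": 0, "wx": 0, "wy": 0, "wz": 0},
])

```text
clock: 1.75
position: [0.4813, -0.2459, 0.1096]
eef_rot: [-0.698, -0.106, 0.701, -0.103]
ft_force: [-0.6, 0.5, 1.3]
gripper_width: 1.001
```

```bash
python3 - <<'E'
from h import *
s,f=wgrab('w4')
goto([.4850,-.2405,.025],.297,-1)
E
```

```text
clock 1.8 pos [ 0.4824 -0.2464  0.1116] rotvec tool [-0.0007  0.002   0.0017] shift(target axes)mm [86.6 -4.9 -4.2] F [0.47 0.1  0.45] w 1.002
```

View pics/w4.png

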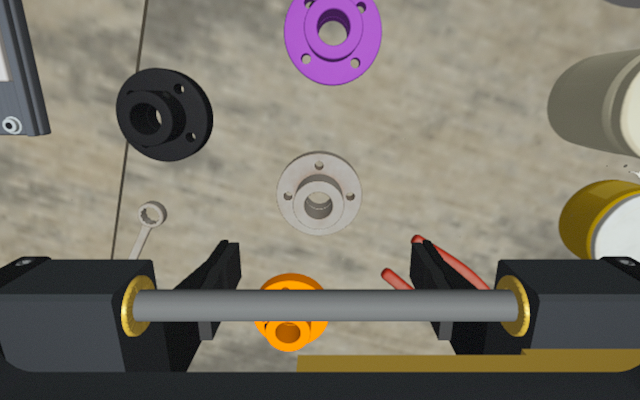

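```bash
python3 - <<'E'
from h import *
from bench import bot
s=bot.state()
T=np.array([[3e-4,-.2938,.9559,-.1624],[1,2e-4,-2e-4,-6e-4],[-2e-4,.9559,.2938,-.0816],[0,0,0,1]])
f=cv2.imread('pics/w4.png');cv2.imwrite('pics/w4c.png',cv2.resize(f[140:245,265:375],None,fx=5,fy=5,interpolation=cv2.INTER_CUBIC))
s['position']=np.array([.4824,-.2464,.1116])
for uv,z in (((319.5,201),.038),((318.5,193),.013),((390,272),0.01),((415,238),.01)): print(wray(s,T,uv,z).round(4))
E
```

```text
[ 0.4896 -0.2393  0.038 ]
[ 0.488  -0.2386  0.013 ]
[ 0.4385 -0.3162  0.01  ]
[ 0.4737 -0.325   0.01  ]
```

View pics/w4c.png

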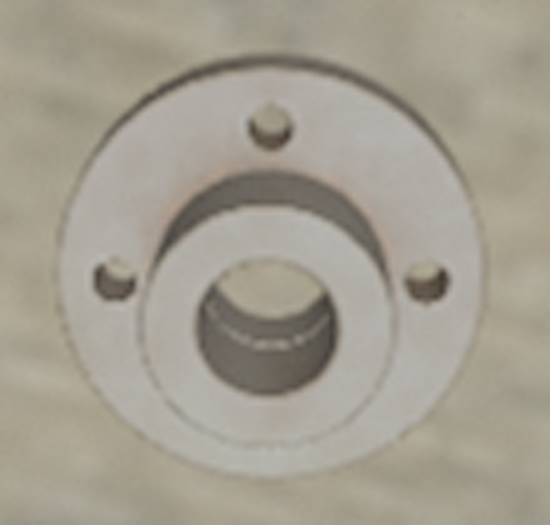

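Emit:
send_rows([
  {"hand": -1, "dx": 30, "dy": -2, "dz": -3, "wx": 0, "wy": 0, "wz": 0},
  {"hand": -1, "dx": 20, "dy": -2, "dz": -2, "wx": 0, "wy": 0, "wz": 0},
  {"hand": -1, "dx": 0, "dy": 0, "dz": 0, "wx": 0, "wy": 0, "wz": 0},
  {"hand": -1, "dx": 0, "dy": 0, "dz": 0, "wx": 0, "wy": 0, "wz": 0},
])

```text
clock: 2.2
position: [0.4876, -0.2417, 0.0641]
eef_rot: [0.7, 0.104, -0.699, 0.105]
ft_force: [-0.5, 0.7, 0.8]
gripper_width: 1.0
```

```bash
python3 - <<'E'
from h import *
s,f=wgrab('w5');g=f['img'][:,:,::-1]
goto([.4870,-.2398,.018],.297,-1)
goto([.4870,-.2398,.018],.297,-1)
E
```

```text
clock 2.25 pos [ 0.4879 -0.2419  0.0645] rotvec tool [-0.0007 -0.0017 -0.0018] shift(target axes)mm [46.5 -2.2  0.3] F [-0.56 -1.87  0.45] w 1.0
clock 2.25 pos [ 0.4879 -0.2419  0.0645] rotvec tool [-0.0007 -0.0017 -0.0018] shift(target axes)mm [46.5 -2.2  0.3] F [-0.56 -1.87  0.45] w 1.0
```

View pics/w5.png

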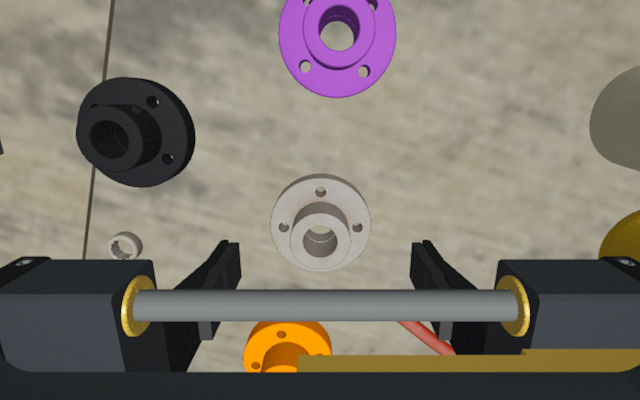

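```bash
python3 - <<'E'
from h import *
from bench import bot
s=bot.state()
T=np.array([[3e-4,-.2938,.9559,-.1624],[1,2e-4,-2e-4,-6e-4],[-2e-4,.9559,.2938,-.0816],[0,0,0,1]])
for uv,z in (((319,241.5),.038),((321,221.5),.014)):
    p=wray(s,T,uv,z);print(p.round(4));goto([p[0],p[1],.018],.297,-1)
E
```

```text
[ 0.4855 -0.2383  0.038 ]
clock 2.25 pos [ 0.4879 -0.2419  0.0645] rotvec tool [-0.0007 -0.0017 -0.0018] shift(target axes)mm [46.5 -4.1  1.2] F [-0.56 -1.87  0.45] w 1.0
[ 0.4892 -0.2382  0.014 ]
clock 2.25 pos [ 0.4879 -0.2419  0.0645] rotvec tool [-0.0007 -0.0017 -0.0018] shift(target axes)mm [46.5 -3.1 -2.3] F [-0.56 -1.87  0.45] w 1.0
```

Emit:
send_rows([
  {"hand": -1, "dx": 20, "dy": -3, "dz": 0, "wx": 0, "wy": 0, "wz": 0},
  {"hand": -1, "dx": 20, "dy": 0, "dz": 0, "wx": 0, "wy": 0, "wz": 0},
  {"hand": -1, "dx": 6, "dy": 0, "dz": 0, "wx": 0, "wy": 0, "wz": 0},
  {"hand": -1, "dx": 0, "dy": 0, "dz": 0, "wx": 0, "wy": 0, "wz": 0},
])

```text
clock: 2.65
position: [0.4863, -0.2385, 0.0171]
eef_rot: [0.699, 0.104, -0.699, 0.105]
ft_force: [0.1, -0.9, 0.3]
gripper_width: 1.001
```

Emit:
send_rows([
  {"hand": 1, "dx": 0, "dy": 0, "dz": 0, "wx": 0, "wy": 0, "wz": 0},
  {"hand": 1, "dx": 0, "dy": 0, "dz": 0, "wx": 0, "wy": 0, "wz": 0},
  {"hand": 1, "dx": 0, "dy": 0, "dz": 0, "wx": 0, "wy": 0, "wz": 0},
  {"hand": 1, "dx": 0, "dy": 0, "dz": 0, "wx": 0, "wy": 0, "wz": 0},
  {"hand": 1, "dx": 0, "dy": 0, "dz": 0, "wx": 0, "wy": 0, "wz": 0},
], grip_force=25)

```text
clock: 3.15
position: [0.4863, -0.2382, 0.0168]
eef_rot: [0.699, 0.104, -0.699, 0.105]
ft_force: [-0.6, 0.7, -0.5]
gripper_width: 0.633
```

```bash
python3 - <<'E'
from h import *
s,f=wgrab('w6')
goto([.4870,-.2398,.018],.297,-1)
E
```

```text
clock 3.2 pos [ 0.4862 -0.2382  0.0167] rotvec tool [-0.0002 -0.0001 -0.0002] shift(target axes)mm [-1.3  1.8 -0.3] F [ 0.11 -0.45 -0.22] w 0.59
```

View pics/w6.png

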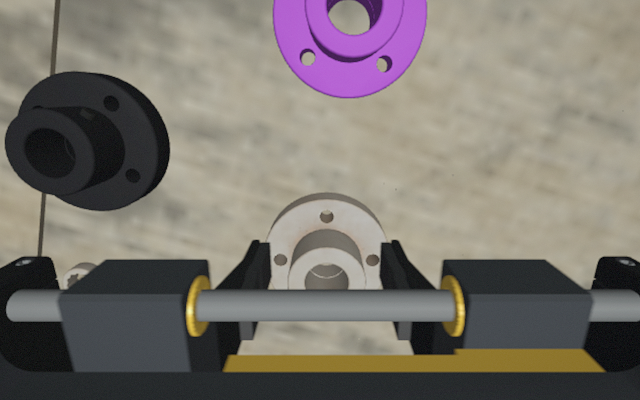

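The boss is centred between the closing pads, at (327,270). I'll finish closing.

Emit:
send_rows([
  {"hand": 1, "dx": 0, "dy": 0, "dz": 0, "wx": 0, "wy": 0, "wz": 0},
  {"hand": 1, "dx": 0, "dy": 0, "dz": 0, "wx": 0, "wy": 0, "wz": 0},
  {"hand": 1, "dx": 0, "dy": 0, "dz": 0, "wx": 0, "wy": 0, "wz": 0},
  {"hand": 1, "dx": 0, "dy": 0, "dz": 0, "wx": 0, "wy": 0, "wz": 0},
])

```text
clock: 3.6
position: [0.4861, -0.2382, 0.0165]
eef_rot: [0.699, 0.104, -0.699, 0.105]
ft_force: [0.7, -0.9, 0.3]
gripper_width: 0.401
```

Emit:
send_rows([
  {"hand": 1, "dx": -10, "dy": 0, "dz": 0, "wx": 0, "wy": 0, "wz": 0},
  {"hand": 1, "dx": -25, "dy": 0, "dz": 0, "wx": 0, "wy": 0, "wz": 0},
  {"hand": 1, "dx": -35, "dy": 0, "dz": 0, "wx": 0, "wy": 0, "wz": 0},
  {"hand": 1, "dx": -35, "dy": 0, "dz": 0, "wx": 0, "wy": 0, "wz": 0},
  {"hand": 1, "dx": -40, "dy": 0, "dz": 0, "wx": 0, "wy": 0, "wz": 0},
])

```text
clock: 4.1
position: [0.4852, -0.2376, 0.1626]
eef_rot: [-0.699, -0.105, 0.7, -0.104]
ft_force: [0.8, -0.6, -5.0]
gripper_width: 0.403
```

```bash
python3 - <<'E'
from h import *
s,f=wgrab('w7')
# base origin approx .5956,.0744 ; -18 -> target
o=np.array([.5956,.0744]);nx=np.array([np.cos(.297),np.sin(.297)])
t=o-.018*nx;goto([t[0],t[1],.16],.297,-1)
E
```

```text
clock 4.15 pos [ 0.4884 -0.2388  0.1701] rotvec tool [ 0.0001 -0.0058 -0.0053] shift(target axes)mm [  10.1 -268.1 -176.1] F [ 2.49 -0.12  2.93] w 0.404
```

View pics/w7.png

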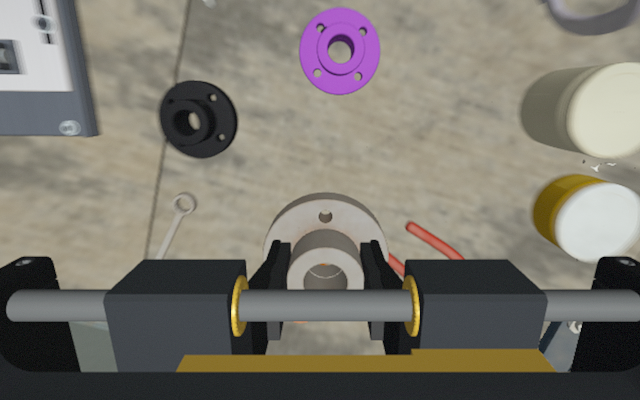

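Emit:
send_rows([
  {"hand": 1, "dx": 0, "dy": -20, "dz": -8, "wx": 0, "wy": 0, "wz": 0},
  {"hand": 1, "dx": 0, "dy": -30, "dz": -13, "wx": 0, "wy": 0, "wz": 0},
  {"hand": 1, "dx": 0, "dy": -30, "dz": -13, "wx": 0, "wy": 0, "wz": 0},
  {"hand": 1, "dx": 0, "dy": -30, "dz": -13, "wx": 0, "wy": 0, "wz": 0},
  {"hand": 1, "dx": 0, "dy": -30, "dz": -13, "wx": 0, "wy": 0, "wz": 0},
])

```text
clock: 4.65
position: [0.5021, -0.0853, 0.1616]
eef_rot: [-0.699, -0.105, 0.7, -0.105]
ft_force: [0.9, -0.4, -4.5]
gripper_width: 0.399
```

Emit:
send_rows([
  {"hand": 1, "dx": 0, "dy": -30, "dz": -13, "wx": 0, "wy": 0, "wz": 0},
  {"hand": 1, "dx": 0, "dy": -30, "dz": -13, "wx": 0, "wy": 0, "wz": 0},
  {"hand": 1, "dx": 0, "dy": -30, "dz": -13, "wx": 0, "wy": 0, "wz": 0},
  {"hand": 1, "dx": 0, "dy": -25, "dz": -13, "wx": 0, "wy": 0, "wz": 0},
  {"hand": 1, "dx": 0, "dy": -15, "dz": -8, "wx": 0, "wy": 0, "wz": 0},
])

```text
clock: 5.15
position: [0.5214, 0.058, 0.1617]
eef_rot: [-0.699, -0.106, 0.699, -0.105]
ft_force: [0.8, -0.4, -3.7]
gripper_width: 0.403
```

Emit:
send_rows([
  {"hand": 1, "dx": 0, "dy": 0, "dz": 0, "wx": 0, "wy": 0, "wz": 0},
  {"hand": 1, "dx": 0, "dy": 0, "dz": 0, "wx": 0, "wy": 0, "wz": 0},
  {"hand": 1, "dx": 0, "dy": 0, "dz": 0, "wx": 0, "wy": 0, "wz": 0},
])

```text
clock: 5.45
position: [0.5217, 0.054, 0.1614]
eef_rot: [-0.699, -0.104, 0.7, -0.104]
ft_force: [-0.3, -0.9, -3.5]
gripper_width: 0.403
```

```bash
python3 - <<'E'
from h import *
s,f=wgrab('w8');print(s['position'],s['eef_rot'])
o=np.array([.5956,.0744]);nx=np.array([np.cos(.297),np.sin(.297)])
t=o-.018*nx;goto([t[0],t[1],.16],.297,-1)
E
```

```text
[0.52168878 0.0539858  0.16143952] [-0.69921074 -0.10387883  0.69959609 -0.10430166]
clock 5.5 pos [0.5217 0.0539 0.1615] rotvec tool [-0.0018  0.0005 -0.0005] shift(target axes)mm [  1.5   2.  -58.6] F [ 0.37  0.05 -4.02] w 0.397
```

View pics/w8.png

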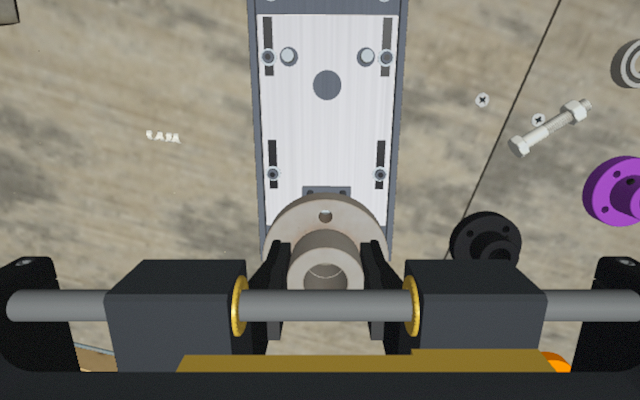

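The wrist view shows the nest ahead, with pins at (288,55) and (366,55), the drilled centre hole at (327,85) and the keeper hidden under the hub. Next I'll measure the pins.

```bash
python3 - <<'E'
from h import *
f=cv2.imread('pics/w8.png');cv2.imwrite('pics/w8c.png',cv2.resize(f[0:110,240:415],None,fx=4.5,fy=4.5,interpolation=cv2.INTER_CUBIC))
E
```

```text
(no output)
```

View pics/w8c.png

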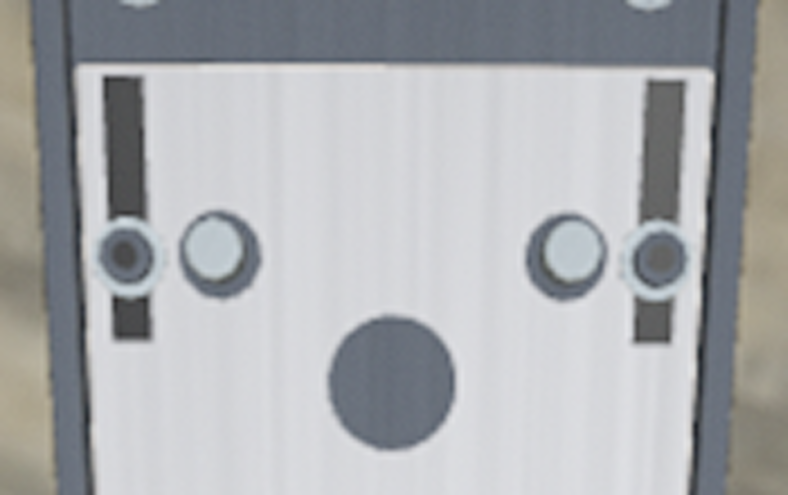

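```bash
python3 - <<'E'
from h import *
s={'position':np.array([0.52168878,0.0539858,0.16143952]),'eef_rot':[-0.69921074,-0.10387883,0.69959609,-0.10430166]}
T=np.array([[3e-4,-.2938,.9559,-.1624],[1,2e-4,-2e-4,-6e-4],[-2e-4,.9559,.2938,-.0816],[0,0,0,1]])
P={n:wray(s,T,uv,z) for n,uv,z in [('L',(287.3,55.2),.03),('R',(367.5,55.4),.03),('hole',(327,85),.018),('pl',(256.8,14.3),.018),('pr',(398.4,15),.018),('slotL',(240+125/4.5,255/4.5),.02),('slotR',(240+660/4.5,257/4.5),.02)]}
for n in P: print(n,P[n].round(4))
d=P['L']-P['R'];print('pin dist',np.linalg.norm(d),'yaw',np.arctan2(-d[0],d[1]))
d2=P['pl']-P['pr'];print('plate w',np.linalg.norm(d2),'yaw',np.arctan2(-d2[0],d2[1]))
nx=np.array([np.cos(.295),np.sin(.295)])
m=((P['L']+P['R'])/2)[:2];seat=m-.022*nx;print('mid',m,'seat',seat,'plateedge seat',((P['pl']+P['pr'])/2)[:2]-.053*nx)
for b in (.018+.012,): pass
ent=seat-.014*nx;print(ent);goto([ent[0],ent[1],.16],.295,-1)
E
```

```text
L [0.6182 0.1147 0.03  ]
R [0.6363 0.0549 0.03  ]
hole [0.6064 0.0787 0.018 ]
pl [0.6408 0.1469 0.018 ]
pr [0.6727 0.0403 0.018 ]
slotL [0.6132 0.1307 0.02  ]
slotR [0.6408 0.0389 0.02  ]
pin dist 0.062479794941175754 yaw 0.29339308076493115
plate w 0.11128905117778186 yaw 0.29128272672109434
mid [0.62725412 0.08479272] seat [0.60620447 0.07839645] plateedge seat [0.60604638 0.07816906]
[0.59280924 0.07432609]
clock 5.5 pos [0.5217 0.0539 0.1615] rotvec tool [ 0.0002  0.0005 -0.0005] shift(target axes)mm [  1.5   1.1 -73.9] F [ 0.37  0.05 -4.02] w 0.397
```

Emit:
send_rows([
  {"hand": 1, "dx": 0, "dy": 1, "dz": -20, "wx": 0, "wy": 0, "wz": 0},
  {"hand": 1, "dx": 0, "dy": 0, "dz": -30, "wx": 0, "wy": 0, "wz": 0},
  {"hand": 1, "dx": 0, "dy": 0, "dz": -24, "wx": 0, "wy": 0, "wz": 0},
  {"hand": 1, "dx": 25, "dy": 0, "dz": 0, "wx": 0, "wy": 0, "wz": 0},
  {"hand": 1, "dx": 25, "dy": 0, "dz": 0, "wx": 0, "wy": 0, "wz": 0},
])

```text
clock: 6.0
position: [0.5939, 0.0752, 0.1111]
eef_rot: [0.7, 0.104, -0.699, 0.104]
ft_force: [0.0, -0.2, -5.0]
gripper_width: 0.403
```

Emit:
send_rows([
  {"hand": 1, "dx": 25, "dy": 0, "dz": 0, "wx": 0, "wy": 0, "wz": 0},
  {"hand": 1, "dx": 20, "dy": 0, "dz": 0, "wx": 0, "wy": 0, "wz": 0},
  {"hand": 1, "dx": 15, "dy": 0, "dz": 0, "wx": 0, "wy": 0, "wz": 0},
  {"hand": 1, "dx": 5, "dy": 0, "dz": 0, "wx": 0, "wy": 0, "wz": 0},
  {"hand": 1, "dx": 0, "dy": 0, "dz": 0, "wx": 0, "wy": 0, "wz": 0},
])

```text
clock: 6.5
position: [0.5929, 0.0754, 0.0463]
eef_rot: [-0.699, -0.104, 0.7, -0.104]
ft_force: [0.9, -0.2, -3.8]
gripper_width: 0.4
```

```bash
python3 - <<'E'
from h import *
from bench import bot
f=bot.grab_frame('side');cv2.imwrite('pics/s9.png',cv2.resize(f['img'][130:230,240:390,::-1],None,fx=5,fy=5,interpolation=cv2.INTER_CUBIC))
goto([.5928,.0743,.0345],.293,-1)
E
```

```text
clock 6.55 pos [0.5934 0.0757 0.0471] rotvec tool [ 0.0035 -0.0006 -0.0002] shift(target axes)mm [12.6  1.1  0.9] F [-0.45  0.47 -3.86] w 0.401
```

View pics/s9.png

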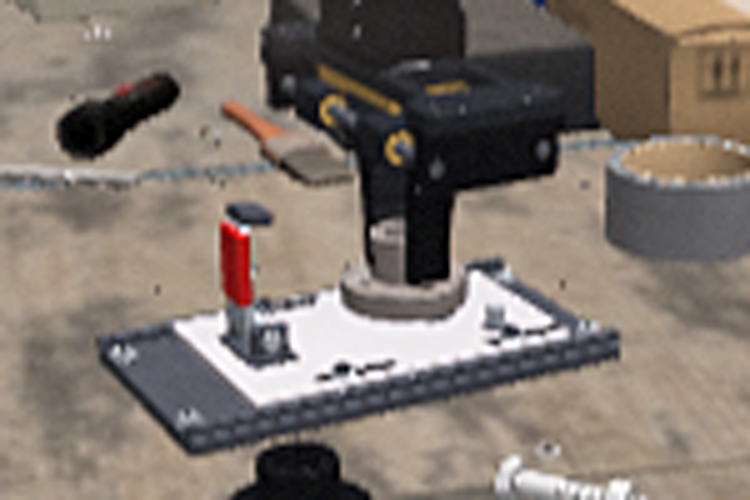

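The side view shows the hub held level just over the plate, clear of the pins, with the keeper upright behind it. I'll lower it gently.

Emit:
send_rows([
  {"hand": 1, "dx": 5, "dy": 1, "dz": 0, "wx": 0, "wy": 0, "wz": 0},
  {"hand": 1, "dx": 3, "dy": 0, "dz": 0, "wx": 0, "wy": 0, "wz": 0},
  {"hand": 1, "dx": 1.5, "dy": 0, "dz": 0, "wx": 0, "wy": 0, "wz": 0},
  {"hand": 1, "dx": 0, "dy": 0, "dz": 0, "wx": 0, "wy": 0, "wz": 0},
])

```text
clock: 6.95
position: [0.5932, 0.0748, 0.0369]
eef_rot: [-0.699, -0.105, 0.699, -0.105]
ft_force: [0.2, 0.0, -4.2]
gripper_width: 0.403
```

Emit:
send_rows([
  {"hand": 1, "dx": 1, "dy": 0, "dz": 0, "wx": 0, "wy": 0, "wz": 0},
  {"hand": 1, "dx": 0, "dy": 0, "dz": 0, "wx": 0, "wy": 0, "wz": 0},
])

```text
clock: 7.15
position: [0.5933, 0.0749, 0.0361]
eef_rot: [0.699, 0.105, -0.699, 0.105]
ft_force: [-0.2, -0.2, -3.9]
gripper_width: 0.398
```

Emit:
send_rows([
  {"hand": 1, "dx": 1, "dy": 0, "dz": 0, "wx": 0, "wy": 0, "wz": 0},
  {"hand": 1, "dx": 0, "dy": 0, "dz": 0, "wx": 0, "wy": 0, "wz": 0},
])

```text
clock: 7.35
position: [0.5932, 0.0749, 0.035]
eef_rot: [-0.699, -0.105, 0.699, -0.105]
ft_force: [0.2, 0.2, -4.3]
gripper_width: 0.4
```

Emit:
send_rows([
  {"hand": 1, "dx": 0.6, "dy": 0, "dz": 0, "wx": 0, "wy": 0, "wz": 0},
  {"hand": 1, "dx": 0, "dy": 0, "dz": 0, "wx": 0, "wy": 0, "wz": 0},
])

```text
clock: 7.55
position: [0.5934, 0.0749, 0.0346]
eef_rot: [0.699, 0.105, -0.699, 0.105]
ft_force: [-1.0, 0.3, -1.7]
gripper_width: 0.401
```

Emit:
send_rows([
  {"hand": 1, "dx": 0.5, "dy": 0, "dz": 0, "wx": 0, "wy": 0, "wz": 0},
  {"hand": 1, "dx": 0, "dy": 0, "dz": 0, "wx": 0, "wy": 0, "wz": 0},
])

```text
clock: 7.75
position: [0.5934, 0.0749, 0.0346]
eef_rot: [0.699, 0.104, -0.699, 0.105]
ft_force: [-3.7, -0.5, 5.0]
gripper_width: 0.406
```

The hub touched down at z 0.0346, as predicted. Releasing.

Emit:
send_rows([
  {"hand": 1, "dx": -0.5, "dy": 0, "dz": 0, "wx": 0, "wy": 0, "wz": 0},
  {"hand": -0.2, "dx": 0, "dy": 0, "dz": 0, "wx": 0, "wy": 0, "wz": 0},
  {"hand": -0.2, "dx": 0, "dy": 0, "dz": 0, "wx": 0, "wy": 0, "wz": 0},
  {"hand": -0.2, "dx": 0, "dy": 0, "dz": 0, "wx": 0, "wy": 0, "wz": 0},
  {"hand": -0.2, "dx": 0, "dy": 0, "dz": 0, "wx": 0, "wy": 0, "wz": 0},
])

```text
clock: 8.25
position: [0.5934, 0.0749, 0.0345]
eef_rot: [0.699, 0.105, -0.699, 0.105]
ft_force: [0.1, -0.4, -0.0]
gripper_width: 0.589
```

Emit:
send_rows([
  {"hand": -0.2, "dx": -10, "dy": 0, "dz": 0, "wx": 0, "wy": 0, "wz": 0},
  {"hand": -0.2, "dx": -25, "dy": 0, "dz": 0, "wx": 0, "wy": 0, "wz": 0},
  {"hand": 1, "dx": -35, "dy": 0, "dz": 0, "wx": 0, "wy": 0, "wz": 0},
  {"hand": 1, "dx": -35, "dy": 0, "dz": 0, "wx": 0, "wy": 0, "wz": 0},
  {"hand": 1, "dx": 0, "dy": 0, "dz": 15, "wx": 0, "wy": 0, "wz": 0},
])

```text
clock: 8.75
position: [0.5824, 0.0719, 0.1454]
eef_rot: [0.703, 0.105, -0.696, 0.105]
ft_force: [-0.2, 0.7, -0.2]
gripper_width: 0.416
```

Emit:
send_rows([
  {"hand": 1, "dx": 0, "dy": 0, "dz": 20, "wx": 0, "wy": 0, "wz": 0},
  {"hand": 1, "dx": 0, "dy": 0, "dz": 15, "wx": 0, "wy": 0, "wz": 0},
  {"hand": 1, "dx": 0, "dy": 0, "dz": 0, "wx": 0, "wy": 0, "wz": 0},
  {"hand": 1, "dx": 0, "dy": 0, "dz": 0, "wx": 0, "wy": 0, "wz": 0},
  {"hand": 1, "dx": 0, "dy": 0, "dz": 0, "wx": 0, "wy": 0, "wz": 0},
])

```text
clock: 9.25
position: [0.5462, 0.0606, 0.1398]
eef_rot: [0.7, 0.105, -0.699, 0.105]
ft_force: [0.2, 0.4, 0.4]
gripper_width: 0.022
```

```bash
python3 - <<'E'
from h import *
s,f=wgrab('w10');print(s['position'].round(4),s['eef_rot'].round(5).tolist())
goto([.5928,.0743,.0345],.293,-1)
E
```

```text
[0.5462 0.0606 0.1398] [0.6996, 0.10466, -0.69905, 0.10457]
clock 9.3 pos [0.5461 0.0606 0.1396] rotvec tool [ 0.0041 -0.0005  0.0002] shift(target axes)mm [105.1   0.4 -48.7] F [-0.46 -0.15  0.47] w 0.015
```

View pics/w10.png

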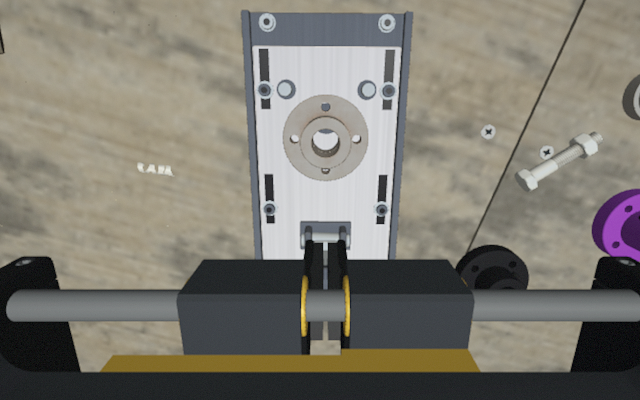

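The hub is released and flat on the plate, flange centred near (326,138). The pins at (286,89) and (367,89) are still clear ahead of it.

```bash
python3 - <<'E'
from h import *
f=cv2.imread('pics/w10.png');cv2.imwrite('pics/w10c.png',cv2.resize(f[70:190,265:390],None,fx=5,fy=5,interpolation=cv2.INTER_CUBIC))
E
```

```text
(no output)
```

View pics/w10c.png

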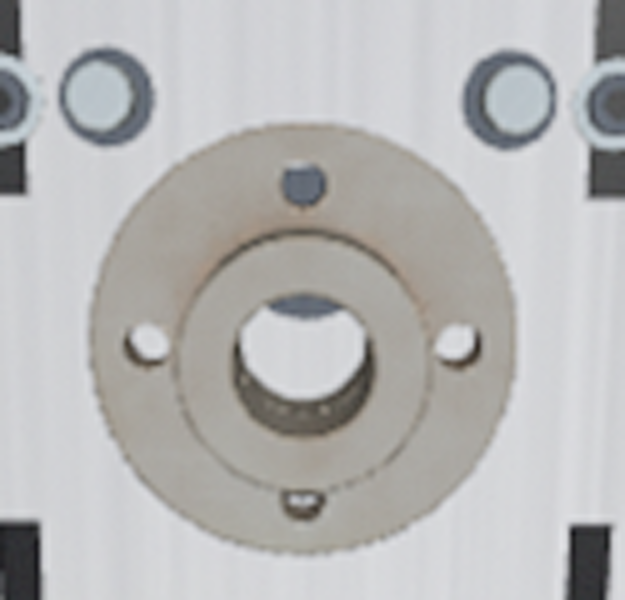

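```bash
python3 - <<'E'
from h import *
s={'position':np.array([.5462,.0606,.1398]),'eef_rot':[0.6996,0.10466,-0.69905,0.10457]}
T=np.array([[3e-4,-.2938,.9559,-.1624],[1,2e-4,-2e-4,-6e-4],[-2e-4,.9559,.2938,-.0816],[0,0,0,1]])
C=lambda x,y:(265+x/5-.4,70+y/5-.4)
yaw=.293;nx=np.array([np.cos(yaw),np.sin(yaw)]);ny=np.array([-nx[1],nx[0]])
P={n:wray(s,T,C(*uv),z)[:2] for n,uv,z in [('L',(98,96),.03),('R',(517,99),.03),('flange',(303,338),.031),('boss',(304,362),.056)]}
for n in P: print(n,P[n].round(4), 'n', (np.array([nx@P[n],ny@P[n]])*1000).round(1))
print('tcp n',nx@s['position'][:2]*1000,ny@s['position'][:2]*1000)
E
```

```text
L [0.6184 0.115 ] n [625.3 -68.5]
R [0.6362 0.0555] n [ 625.1 -130.6]
flange [0.5935 0.0756] n [590. -99.]
boss [0.5931 0.0754] n [589.6 -99.2]
tcp n 540.4247242634599 -99.7392470633471
```

Emit:
send_rows([
  {"hand": 1, "dx": 25, "dy": 0, "dz": 0, "wx": 0, "wy": 0, "wz": 0},
  {"hand": 1, "dx": 30, "dy": 0, "dz": 0, "wx": 0, "wy": 0, "wz": 0},
  {"hand": 1, "dx": 28, "dy": 0, "dz": 0, "wx": 0, "wy": 0, "wz": 0},
  {"hand": 1, "dx": 16, "dy": 0, "dz": 0, "wx": 0, "wy": 0, "wz": 0},
  {"hand": 1, "dx": 4, "dy": 0, "dz": 0, "wx": 0, "wy": 0, "wz": 0},
])

```text
clock: 9.8
position: [0.5447, 0.0604, 0.0347]
eef_rot: [-0.698, -0.105, 0.7, -0.104]
ft_force: [0.5, 0.1, 0.0]
gripper_width: 0.004
```

Emit:
send_rows([
  {"hand": 1, "dx": 0, "dy": 0, "dz": -6, "wx": 0, "wy": 0, "wz": 0},
  {"hand": 1, "dx": 0, "dy": 0, "dz": -6, "wx": 0, "wy": 0, "wz": 0},
  {"hand": 1, "dx": 0, "dy": 0, "dz": -3, "wx": 0, "wy": 0, "wz": 0},
  {"hand": 1, "dx": 0, "dy": 0, "dz": 0, "wx": 0, "wy": 0, "wz": 0},
  {"hand": 1, "dx": 0, "dy": 0, "dz": 0, "wx": 0, "wy": 0, "wz": 0},
])

```text
clock: 10.3
position: [0.5601, 0.0647, 0.0369]
eef_rot: [0.7, 0.104, -0.699, 0.105]
ft_force: [-0.6, 0.1, -0.4]
gripper_width: 0.006
```

```bash
cat >> h.py <<'E'
def nst():
    from bench import bot
    s=bot.state();yaw=.293;nx=np.array([np.cos(yaw),np.sin(yaw)]);ny=np.array([-nx[1],nx[0]]);p=s['position'];F=s['ft_force']
    print('t',round(s['clock'],2),'n xyz',(nx@p[:2]*1000).round(2),(ny@p[:2]*1000).round(2),(p[2]*1000).round(2),'F nx,ny,z',(nx@F[:2]).round(2),(ny@F[:2]).round(2),F[2].round(2))
E
python3 - <<'E'
from h import *
s,f=wgrab('w11');nst()
E
```

```text
t 10.35 n xyz 554.7 -99.81 36.73 F nx,ny,z 0.48 -0.73 -0.6
```

View pics/w11.png

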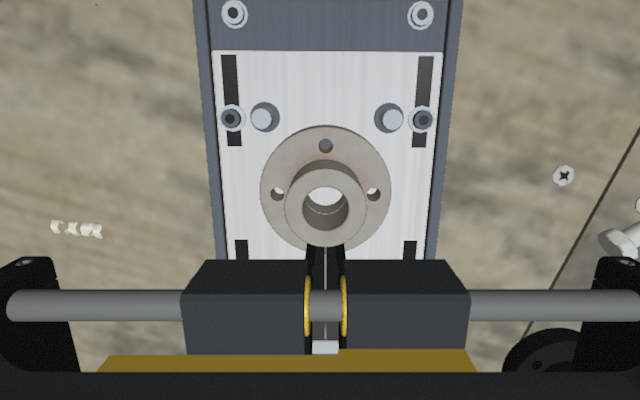

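The closed fingers are behind the boss, on its centre line (325). Now easing forward.

Emit:
send_rows([
  {"hand": 1, "dx": 0, "dy": 0, "dz": -3, "wx": 0, "wy": 0, "wz": 0},
  {"hand": 1, "dx": 0, "dy": 0, "dz": -2, "wx": 0, "wy": 0, "wz": 0},
  {"hand": 1, "dx": 0, "dy": 0, "dz": -1, "wx": 0, "wy": 0, "wz": 0},
  {"hand": 1, "dx": 0, "dy": 0, "dz": -1, "wx": 0, "wy": 0, "wz": 0},
])

```text
clock: 10.75
position: [0.5662, 0.0665, 0.0363]
eef_rot: [-0.699, -0.104, 0.7, -0.105]
ft_force: [-2.5, -0.4, 1.8]
gripper_width: 0.002
```

Emit:
send_rows([
  {"hand": 1, "dx": 0, "dy": 0, "dz": -1, "wx": 0, "wy": 0, "wz": 0},
  {"hand": 1, "dx": 0, "dy": 0, "dz": -1, "wx": 0, "wy": 0, "wz": 0},
  {"hand": 1, "dx": 0, "dy": 0, "dz": -1, "wx": 0, "wy": 0, "wz": 0},
])

```text
clock: 11.05
position: [0.5693, 0.0676, 0.0364]
eef_rot: [-0.699, -0.105, 0.699, -0.105]
ft_force: [-0.7, -0.6, 1.1]
gripper_width: 0.005
```

Emit:
send_rows([
  {"hand": 1, "dx": 0, "dy": 0, "dz": -1, "wx": 0, "wy": 0, "wz": 0},
  {"hand": 1, "dx": 0, "dy": 0, "dz": -1, "wx": 0, "wy": 0, "wz": 0},
  {"hand": 1, "dx": 0, "dy": 0, "dz": -1, "wx": 0, "wy": 0, "wz": 0},
])

```text
clock: 11.35
position: [0.5723, 0.0684, 0.0364]
eef_rot: [-0.699, -0.105, 0.699, -0.105]
ft_force: [-1.8, -0.5, 0.3]
gripper_width: 0.002
```

```bash
python3 - <<'E'
from h import *
nst()
E
```

```text
t 11.35 n xyz 567.68 -99.79 36.42 F nx,ny,z -1.84 0.06 0.28
```

Emit:
send_rows([
  {"hand": 1, "dx": 0, "dy": 0, "dz": -1, "wx": 0, "wy": 0, "wz": 0},
  {"hand": 1, "dx": 0, "dy": 0, "dz": -1, "wx": 0, "wy": 0, "wz": 0},
  {"hand": 1, "dx": 0, "dy": 0, "dz": -1, "wx": 0, "wy": 0, "wz": 0},
  {"hand": 1, "dx": 0, "dy": 0, "dz": -1, "wx": 0, "wy": 0, "wz": 0},
])

```text
clock: 11.75
position: [0.5762, 0.0696, 0.0364]
eef_rot: [0.699, 0.105, -0.699, 0.105]
ft_force: [-1.2, -1.1, -0.4]
gripper_width: 0.004
```

```bash
python3 - <<'E'
from h import *
s,f=wgrab('w12');nst();print(s['position'].round(4).tolist(),s['eef_rot'].round(5).tolist())
g=f['img'][:,:,::-1];cv2.imwrite('pics/w12c.png',cv2.resize(g[90:260,220:430],None,fx=3.5,fy=3.5,interpolation=cv2.INTER_CUBIC))
E
```

```text
t 11.8 n xyz 571.86 -99.72 36.47 F nx,ny,z -1.26 -0.32 -0.16
[0.5762, 0.0696, 0.0364] [0.69935, 0.10453, -0.69931, 0.1046]
```

View pics/w12c.png

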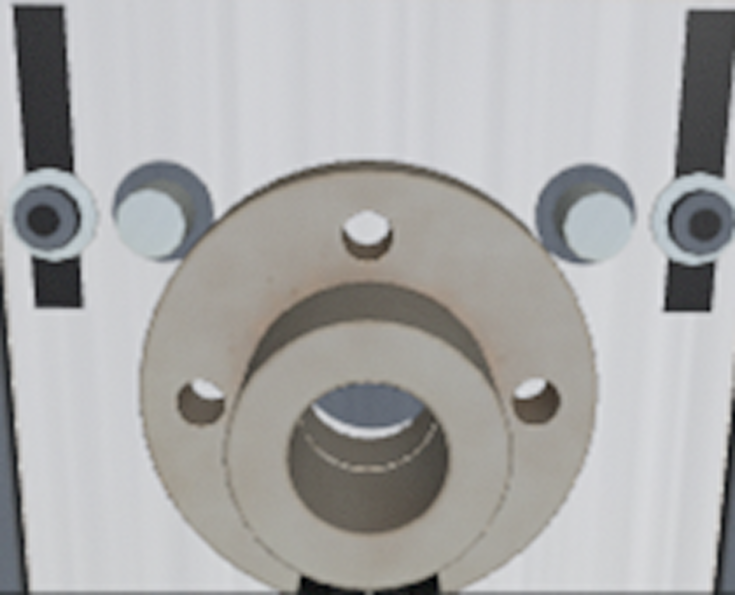

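Emit:
send_rows([
  {"hand": 1, "dx": -2, "dy": 0, "dz": 7, "wx": 0, "wy": 0, "wz": 0},
  {"hand": 1, "dx": 0, "dy": 0, "dz": 8, "wx": 0, "wy": 0, "wz": 0},
  {"hand": 1, "dx": 0, "dy": 0, "dz": 4, "wx": 0, "wy": 0, "wz": 0},
  {"hand": 1, "dx": 0, "dy": 0, "dz": 0, "wx": 0, "wy": 0, "wz": 0},
  {"hand": 1, "dx": 0, "dy": 0, "dz": 0, "wx": 0, "wy": 0, "wz": 0},
])

```text
clock: 12.3
position: [0.558, 0.064, 0.0387]
eef_rot: [0.7, 0.104, -0.699, 0.105]
ft_force: [0.1, -0.8, -0.0]
gripper_width: 0.006
```

```bash
python3 - <<'E'
from h import *
from bench import bot
f=bot.grab_frame('side');cv2.imwrite('pics/s13.png',cv2.resize(f['img'][130:230,240:390,::-1],None,fx=5,fy=5,interpolation=cv2.INTER_CUBIC))
nst()
E
```

```text
t 12.35 n xyz 552.78 -99.88 38.6 F nx,ny,z -0.5 0.72 -0.23
```

View pics/s13.png

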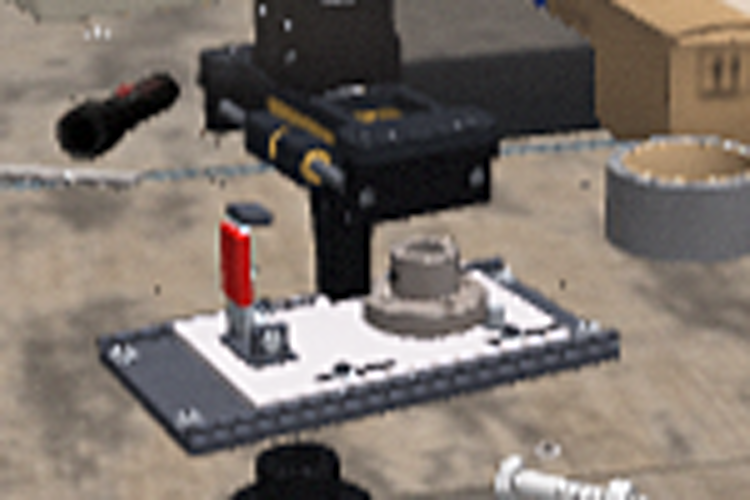

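The side view shows the fingers behind the flange, the gripper body clear of the keeper, and the hub nearly at the pins. I'll lower and push on the flange.

Emit:
send_rows([
  {"hand": 1, "dx": 6, "dy": 0, "dz": 0, "wx": 0, "wy": 0, "wz": 0},
  {"hand": 1, "dx": 6, "dy": 0, "dz": 0, "wx": 0, "wy": 0, "wz": 0},
  {"hand": 1, "dx": 0, "dy": 0, "dz": 0, "wx": 0, "wy": 0, "wz": 0},
])

```text
clock: 12.65
position: [0.5571, 0.064, 0.0251]
eef_rot: [-0.699, -0.105, 0.7, -0.105]
ft_force: [-0.5, -0.3, -0.6]
gripper_width: 0.002
```

Emit:
send_rows([
  {"hand": 1, "dx": 0, "dy": 0, "dz": -2, "wx": 0, "wy": 0, "wz": 0},
  {"hand": 1, "dx": 0, "dy": 0, "dz": -1, "wx": 0, "wy": 0, "wz": 0},
  {"hand": 1, "dx": 0, "dy": 0, "dz": -1, "wx": 0, "wy": 0, "wz": 0},
  {"hand": 1, "dx": 0, "dy": 0, "dz": 0, "wx": 0, "wy": 0, "wz": 0},
])

```text
clock: 13.05
position: [0.5619, 0.0653, 0.0265]
eef_rot: [0.699, 0.105, -0.699, 0.105]
ft_force: [0.6, 0.8, 0.1]
gripper_width: 0.004
```

```bash
python3 - <<'E'
from h import *
nst()
E
```

```text
t 13.05 n xyz 556.76 -99.78 26.53 F nx,ny,z 0.81 0.57 0.1
```

Emit:
send_rows([
  {"hand": 1, "dx": 0, "dy": 0, "dz": -0.7, "wx": 0, "wy": 0, "wz": 0},
  {"hand": 1, "dx": 0, "dy": 0, "dz": -0.7, "wx": 0, "wy": 0, "wz": 0},
  {"hand": 1, "dx": 0, "dy": 0, "dz": 0, "wx": 0, "wy": 0, "wz": 0},
])

```text
clock: 13.35
position: [0.563, 0.0656, 0.0265]
eef_rot: [-0.699, -0.104, 0.699, -0.105]
ft_force: [-0.4, -0.4, 0.5]
gripper_width: 0.005
```

Emit:
send_rows([
  {"hand": 1, "dx": 0, "dy": 0, "dz": -0.5, "wx": 0, "wy": 0, "wz": 0},
  {"hand": 1, "dx": 0, "dy": 0, "dz": -0.5, "wx": 0, "wy": 0, "wz": 0},
  {"hand": 1, "dx": 0, "dy": 0, "dz": 0, "wx": 0, "wy": 0, "wz": 0},
])

```text
clock: 13.65
position: [0.5641, 0.0659, 0.0265]
eef_rot: [0.699, 0.105, -0.699, 0.105]
ft_force: [-1.7, -0.9, 1.2]
gripper_width: 0.008
```

Emit:
send_rows([
  {"hand": 1, "dx": 0, "dy": 0, "dz": -0.4, "wx": 0, "wy": 0, "wz": 0},
  {"hand": 1, "dx": 0, "dy": 0, "dz": 0, "wx": 0, "wy": 0, "wz": 0},
])

```text
clock: 13.85
position: [0.5644, 0.066, 0.0264]
eef_rot: [0.699, 0.105, -0.699, 0.105]
ft_force: [-1.1, -0.3, 1.0]
gripper_width: 0.008
```

```bash
python3 - <<'E'
from h import *
nst()
E
```

```text
t 13.85 n xyz 559.46 -99.8 26.43 F nx,ny,z -1.12 -0.01 1.01
```

Sliding at 1–2 N. Continuing in small steps.

Emit:
send_rows([
  {"hand": 1, "dx": 0, "dy": 0, "dz": -0.4, "wx": 0, "wy": 0, "wz": 0},
  {"hand": 1, "dx": 0, "dy": 0, "dz": -0.3, "wx": 0, "wy": 0, "wz": 0},
  {"hand": 1, "dx": 0, "dy": 0, "dz": 0, "wx": 0, "wy": 0, "wz": 0},
])

```text
clock: 14.15
position: [0.5651, 0.0663, 0.0264]
eef_rot: [0.699, 0.105, -0.699, 0.105]
ft_force: [-2.3, 0.3, 1.4]
gripper_width: 0.005
```

Emit:
send_rows([
  {"hand": 1, "dx": 0, "dy": 0, "dz": -0.4, "wx": 0, "wy": 0, "wz": 0},
  {"hand": 1, "dx": 0, "dy": 0, "dz": 0, "wx": 0, "wy": 0, "wz": 0},
])

```text
clock: 14.35
position: [0.5653, 0.0663, 0.0264]
eef_rot: [-0.699, -0.104, 0.699, -0.105]
ft_force: [-2.9, -1.0, 1.7]
gripper_width: 0.003
```

Emit:
send_rows([
  {"hand": 1, "dx": 0, "dy": 0, "dz": -0.4, "wx": 0, "wy": 0, "wz": 0},
  {"hand": 1, "dx": 0, "dy": 0, "dz": 0, "wx": 0, "wy": 0, "wz": 0},
])

```text
clock: 14.55
position: [0.5657, 0.0663, 0.0264]
eef_rot: [-0.699, -0.104, 0.699, -0.105]
ft_force: [-4.2, -0.3, 2.0]
gripper_width: 0.001
```

```bash
python3 - <<'E'
from h import *
nst()
E
```

```text
t 14.55 n xyz 560.7 -99.91 26.37 F nx,ny,z -4.09 0.87 1.96
```

Emit:
send_rows([
  {"hand": 1, "dx": 0, "dy": 0, "dz": -0.3, "wx": 0, "wy": 0, "wz": 0},
  {"hand": 1, "dx": 0, "dy": 0, "dz": 0, "wx": 0, "wy": 0, "wz": 0},
])

```text
clock: 14.75
position: [0.5659, 0.0664, 0.0264]
eef_rot: [-0.699, -0.104, 0.7, -0.105]
ft_force: [-5.4, -1.5, 2.3]
gripper_width: 0.005
```

```bash
python3 - <<'E'
from h import *
nst()
s,f=wgrab('w14');nst();print(s['position'].round(4).tolist(),s['eef_rot'].round(5).tolist())
g=f['img'][:,:,::-1];cv2.imwrite('pics/w14c.png',cv2.resize(g[90:260,220:430],None,fx=3.5,fy=3.5,interpolation=cv2.INTER_CUBIC))
E
```

```text
t 14.75 n xyz 560.91 -99.88 26.36 F nx,ny,z -5.58 0.08 2.31
t 14.8 n xyz 560.91 -99.88 26.35 F nx,ny,z -5.25 -0.22 2.91
[0.5659, 0.0664, 0.0264] [-0.69912, -0.10443, 0.69956, -0.10461]
```

View pics/w14c.png

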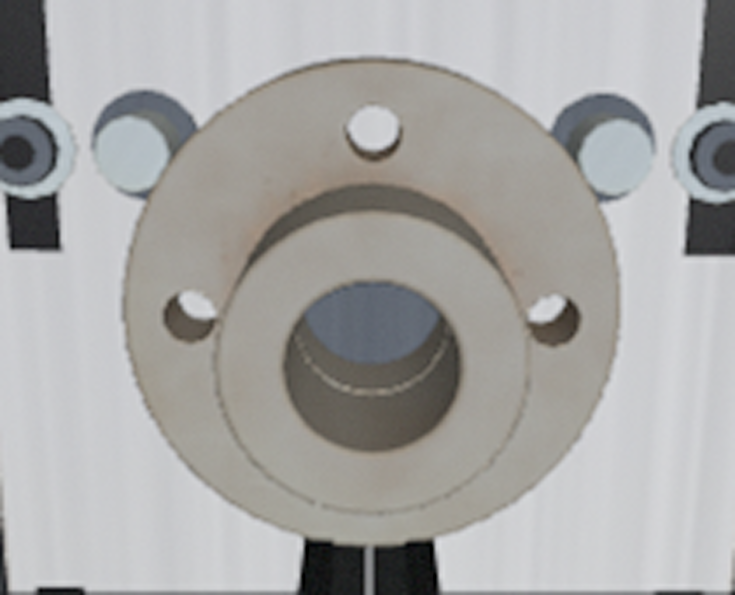

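Home: the travel matches the measured pins (560.7 predicted, 560.9 reached), the force rises to 5.3 N, and both pins touch the flange in the picture at (185,140) and (575,140). Backing off, then going up and over behind the keeper.

Emit:
send_rows([
  {"hand": 1, "dx": 0, "dy": 0, "dz": 1, "wx": 0, "wy": 0, "wz": 0},
  {"hand": 1, "dx": 0, "dy": 0, "dz": 1.5, "wx": 0, "wy": 0, "wz": 0},
  {"hand": 1, "dx": -15, "dy": 0, "dz": 0, "wx": 0, "wy": 0, "wz": 0},
  {"hand": 1, "dx": -30, "dy": 0, "dz": 0, "wx": 0, "wy": 0, "wz": 0},
  {"hand": 1, "dx": -40, "dy": 0, "dz": 0, "wx": 0, "wy": 0, "wz": 0},
])

```text
clock: 15.3
position: [0.5631, 0.066, 0.1123]
eef_rot: [-0.699, -0.105, 0.7, -0.105]
ft_force: [2.1, -0.7, -0.1]
gripper_width: 0.007
```

Emit:
send_rows([
  {"hand": 1, "dx": -25, "dy": 0, "dz": 10, "wx": 0, "wy": 0, "wz": 0},
  {"hand": 1, "dx": 0, "dy": 0, "dz": 30, "wx": 0, "wy": 0, "wz": 0},
  {"hand": 1, "dx": 0, "dy": 0, "dz": 30, "wx": 0, "wy": 0, "wz": 0},
  {"hand": 1, "dx": 0, "dy": 0, "dz": 18, "wx": 0, "wy": 0, "wz": 0},
  {"hand": 1, "dx": 0, "dy": 0, "dz": 0, "wx": 0, "wy": 0, "wz": 0},
])

```text
clock: 15.8
position: [0.4786, 0.0395, 0.1378]
eef_rot: [0.7, 0.104, -0.699, 0.105]
ft_force: [-0.5, 0.7, 0.6]
gripper_width: 0.005
```

```bash
python3 - <<'E'
from h import *
s,f=wgrab('w15');nst();print(s['position'].round(4).tolist(),s['eef_rot'].round(5).tolist())
from bench import bot
f=bot.grab_frame('side');cv2.imwrite('pics/s15.png',cv2.resize(f['img'][130:230,240:390,::-1],None,fx=5,fy=5,interpolation=cv2.INTER_CUBIC))
E
```

```text
t 15.85 n xyz 470.95 -100.38 137.83 F nx,ny,z 0.71 0.97 1.1
[0.4786, 0.0395, 0.1378] [0.6999, 0.1038, -0.69882, 0.10495]
```

View pics/w15.png

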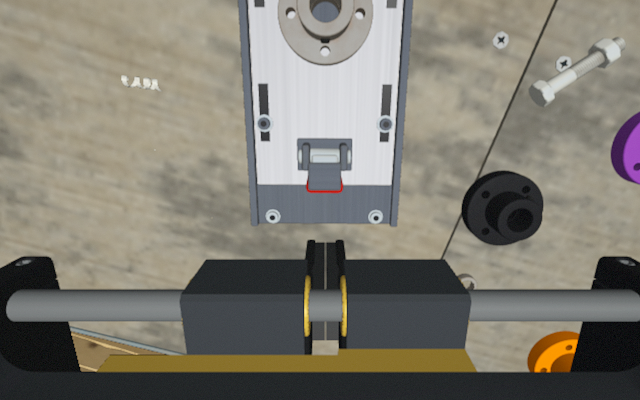

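View pics/s15.png

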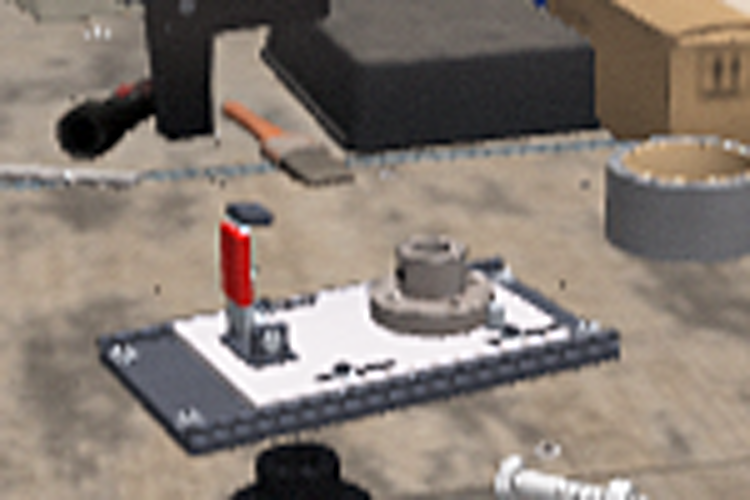

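The hub is seated alone against the pins and the keeper is upright: tip at (325,178), red edge at (325,191) in the wrist view.

```bash
python3 - <<'E'
from h import *
s={'position':np.array([.4786,.0395,.1378]),'eef_rot':[0.6999,0.1038,-0.69882,0.10495]}
T=np.array([[3e-4,-.2938,.9559,-.1624],[1,2e-4,-2e-4,-6e-4],[-2e-4,.9559,.2938,-.0816],[0,0,0,1]])
yaw=.293;nx=np.array([np.cos(yaw),np.sin(yaw)]);ny=np.array([-nx[1],nx[0]])
for uv,z in [((325,191),.087),((325,166),.095),((325,157),.030)]:
    p=wray(s,T,uv,z)[:2]*1000;print((nx@p).round(1),(ny@p).round(1))
E
```

```text
492.3 -99.8
510.0 -99.7
504.1 -99.8
```

Emit:
send_rows([
  {"hand": 1, "dx": 25, "dy": 0, "dz": 0, "wx": 0, "wy": 0, "wz": 0},
  {"hand": 1, "dx": 25, "dy": 0, "dz": 0, "wx": 0, "wy": 0, "wz": 0},
  {"hand": 1, "dx": 14, "dy": 0, "dz": 0, "wx": 0, "wy": 0, "wz": 0},
  {"hand": 1, "dx": 0, "dy": 0, "dz": -3, "wx": 0, "wy": 0, "wz": 0},
  {"hand": 1, "dx": 0, "dy": 0, "dz": -5, "wx": 0, "wy": 0, "wz": 0},
])

```text
clock: 16.4
position: [0.4881, 0.0428, 0.0731]
eef_rot: [0.699, 0.105, -0.699, 0.105]
ft_force: [-1.1, -0.8, 1.6]
gripper_width: 0.008
```

Emit:
send_rows([
  {"hand": 1, "dx": 0, "dy": 0, "dz": -4, "wx": 0, "wy": 0, "wz": 0},
  {"hand": 1, "dx": 0, "dy": 0, "dz": -4, "wx": 0, "wy": 0, "wz": 0},
  {"hand": 1, "dx": 0, "dy": 0, "dz": -4, "wx": 0, "wy": 0, "wz": 0},
  {"hand": 1, "dx": 0, "dy": 0, "dz": -4, "wx": 0, "wy": 0, "wz": 0},
  {"hand": 1, "dx": 0, "dy": 0, "dz": -4, "wx": 0, "wy": 0, "wz": 0},
])

```text
clock: 16.9
position: [0.5069, 0.0483, 0.0727]
eef_rot: [0.7, 0.104, -0.699, 0.105]
ft_force: [-0.4, -0.6, 1.0]
gripper_width: 0.006
```

```bash
python3 - <<'E'
from h import *
nst()
from bench import bot
f=bot.grab_frame('side');cv2.imwrite('pics/s16.png',cv2.resize(f['img'][130:230,240:390,::-1],None,fx=5,fy=5,interpolation=cv2.INTER_CUBIC))
E
```

```text
t 16.9 n xyz 499.23 -100.14 72.69 F nx,ny,z -0.59 -0.44 1.04
```

View pics/s16.png

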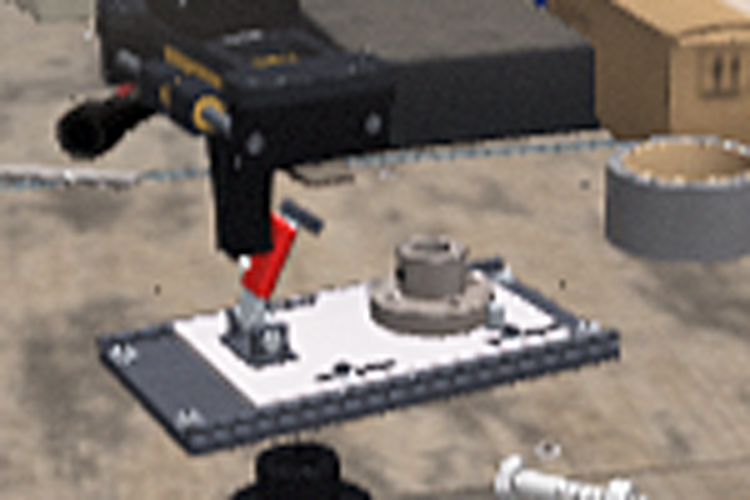

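The keeper has swung to about 1.1 rad, pushed by the fingertips. Continuing along the arc.

Emit:
send_rows([
  {"hand": 1, "dx": 0.5, "dy": 0, "dz": -5, "wx": 0, "wy": 0, "wz": 0},
  {"hand": 1, "dx": 1, "dy": 0, "dz": -5, "wx": 0, "wy": 0, "wz": 0},
  {"hand": 1, "dx": 3, "dy": 0, "dz": -6, "wx": 0, "wy": 0, "wz": 0},
  {"hand": 1, "dx": 3.5, "dy": 0, "dz": -6, "wx": 0, "wy": 0, "wz": 0},
  {"hand": 1, "dx": 4.5, "dy": 0, "dz": -4.5, "wx": 0, "wy": 0, "wz": 0},
])

```text
clock: 17.45
position: [0.5324, 0.0563, 0.0596]
eef_rot: [0.699, 0.105, -0.699, 0.105]
ft_force: [0.8, -0.3, 0.9]
gripper_width: 0.001
```

Emit:
send_rows([
  {"hand": 1, "dx": 4, "dy": 0, "dz": -3, "wx": 0, "wy": 0, "wz": 0},
  {"hand": 1, "dx": 3, "dy": 0, "dz": -2, "wx": 0, "wy": 0, "wz": 0},
  {"hand": 1, "dx": 2, "dy": 0, "dz": -1, "wx": 0, "wy": 0, "wz": 0},
  {"hand": 1, "dx": 0, "dy": 0, "dz": 0, "wx": 0, "wy": 0, "wz": 0},
])

```text
clock: 17.85
position: [0.5374, 0.0579, 0.0507]
eef_rot: [-0.699, -0.105, 0.699, -0.105]
ft_force: [0.0, 0.2, -0.9]
gripper_width: 0.007
```

```bash
python3 - <<'E'
from h import *
nst()
from bench import bot
f=bot.grab_frame('side');cv2.imwrite('pics/s17.png',cv2.resize(f['img'][130:230,240:390,::-1],None,fx=5,fy=5,interpolation=cv2.INTER_CUBIC))
E
```

```text
t 17.85 n xyz 531.21 -99.74 50.69 F nx,ny,z 0.06 0.16 -0.87
```

View pics/s17.png

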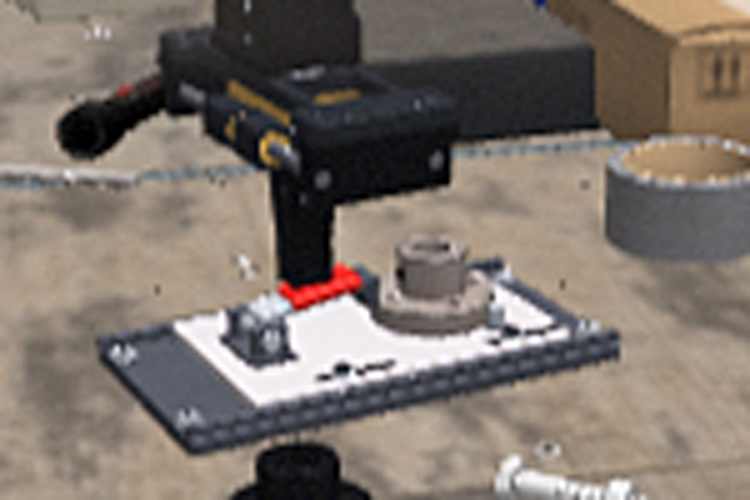

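The keeper is nearly level, with its nose just behind the flange. Pressing down slowly to z 0.044.

Emit:
send_rows([
  {"hand": 1, "dx": 1.5, "dy": 0, "dz": -0.5, "wx": 0, "wy": 0, "wz": 0},
  {"hand": 1, "dx": 1.5, "dy": 0, "dz": -0.5, "wx": 0, "wy": 0, "wz": 0},
  {"hand": 1, "dx": 0, "dy": 0, "dz": 0, "wx": 0, "wy": 0, "wz": 0},
])

```text
clock: 18.2
position: [0.5384, 0.0581, 0.0479]
eef_rot: [0.699, 0.105, -0.699, 0.105]
ft_force: [0.1, 0.4, 1.0]
gripper_width: 0.002
```

Emit:
send_rows([
  {"hand": 1, "dx": 1.5, "dy": 0, "dz": 0, "wx": 0, "wy": 0, "wz": 0},
  {"hand": 1, "dx": 1, "dy": 0, "dz": 0, "wx": 0, "wy": 0, "wz": 0},
  {"hand": 1, "dx": 0, "dy": 0, "dz": 0, "wx": 0, "wy": 0, "wz": 0},
])

```text
clock: 18.5
position: [0.5385, 0.058, 0.0454]
eef_rot: [0.699, 0.104, -0.699, 0.105]
ft_force: [1.0, 0.2, 0.9]
gripper_width: 0.006
```

Emit:
send_rows([
  {"hand": 1, "dx": 0.6, "dy": 0, "dz": 0, "wx": 0, "wy": 0, "wz": 0},
  {"hand": 1, "dx": 0, "dy": 0, "dz": 0, "wx": 0, "wy": 0, "wz": 0},
])

```text
clock: 18.7
position: [0.5385, 0.0581, 0.0449]
eef_rot: [0.699, 0.105, -0.699, 0.105]
ft_force: [1.0, 1.0, 0.8]
gripper_width: 0.005
```

```bash
python3 - <<'E'
from h import *
nst()
E
```

```text
t 18.7 n xyz 532.29 -99.93 44.85 F nx,ny,z 1.28 0.67 0.82
```

Emit:
send_rows([
  {"hand": 1, "dx": 0.6, "dy": 0, "dz": 0, "wx": 0, "wy": 0, "wz": 0},
  {"hand": 1, "dx": 0, "dy": 0, "dz": 0, "wx": 0, "wy": 0, "wz": 0},
])

```text
clock: 18.9
position: [0.5386, 0.0581, 0.0445]
eef_rot: [0.699, 0.104, -0.699, 0.105]
ft_force: [0.6, 0.6, 4.8]
gripper_width: 0.008
```

Emit:
send_rows([
  {"hand": 1, "dx": 0.5, "dy": 0, "dz": 0, "wx": 0, "wy": 0, "wz": 0},
  {"hand": 1, "dx": 0, "dy": 0, "dz": 0, "wx": 0, "wy": 0, "wz": 0},
])

```text
clock: 19.1
position: [0.5386, 0.0581, 0.0444]
eef_rot: [0.699, 0.104, -0.699, 0.105]
ft_force: [-1.6, -0.5, 8.3]
gripper_width: 0.004
```

It hit a firm stop at z 0.0444 with 8 N, so the keeper is shut. Lifting clear and checking.

Emit:
send_rows([
  {"hand": 1, "dx": -5, "dy": 0, "dz": 0, "wx": 0, "wy": 0, "wz": 0},
  {"hand": 1, "dx": -20, "dy": 0, "dz": 0, "wx": 0, "wy": 0, "wz": 0},
  {"hand": 1, "dx": -35, "dy": 0, "dz": 0, "wx": 0, "wy": 0, "wz": 0},
  {"hand": 1, "dx": -35, "dy": 0, "dz": 20, "wx": 0, "wy": 0, "wz": 0},
  {"hand": 1, "dx": 0, "dy": 0, "dz": 30, "wx": 0, "wy": 0, "wz": 0},
])

```text
clock: 19.6
position: [0.4928, 0.0444, 0.1428]
eef_rot: [0.702, 0.105, -0.697, 0.105]
ft_force: [0.1, -0.0, 1.1]
gripper_width: 0.005
```

Emit:
send_rows([
  {"hand": 1, "dx": 0, "dy": 0, "dz": 20, "wx": 0, "wy": 0, "wz": 0},
  {"hand": 1, "dx": 0, "dy": 0, "dz": 0, "wx": 0, "wy": 0, "wz": 0},
  {"hand": 1, "dx": 0, "dy": 0, "dz": 0, "wx": 0, "wy": 0, "wz": 0},
  {"hand": 1, "dx": 0, "dy": 0, "dz": 0, "wx": 0, "wy": 0, "wz": 0},
])

```text
clock: 20.0
position: [0.4719, 0.0379, 0.1387]
eef_rot: [0.699, 0.105, -0.699, 0.105]
ft_force: [0.5, -0.6, -0.4]
gripper_width: 0.003
```

```bash
python3 - <<'E'
from h import *
s,f=wgrab('w18');nst();print(s['position'].round(4).tolist(),s['eef_rot'].round(5).tolist())
g=f['img'][:,:,::-1];cv2.imwrite('pics/w18c.png',cv2.resize(g[0:220,225:430],None,fx=2.7,fy=2.7,interpolation=cv2.INTER_CUBIC))
from bench import bot
f=bot.grab_frame('side');cv2.imwrite('pics/s18.png',cv2.resize(f['img'][130:230,240:390,::-1],None,fx=5,fy=5,interpolation=cv2.INTER_CUBIC))
cv2.imwrite('pics/s18f.png',f['img'][:,:,::-1])
E
```

```text
t 20.05 n xyz 462.77 -99.95 138.6 F nx,ny,z -0.13 -0.21 -0.18
[0.4719, 0.0379, 0.1387] [0.69933, 0.10473, -0.69931, 0.10451]
```

View pics/w18c.png

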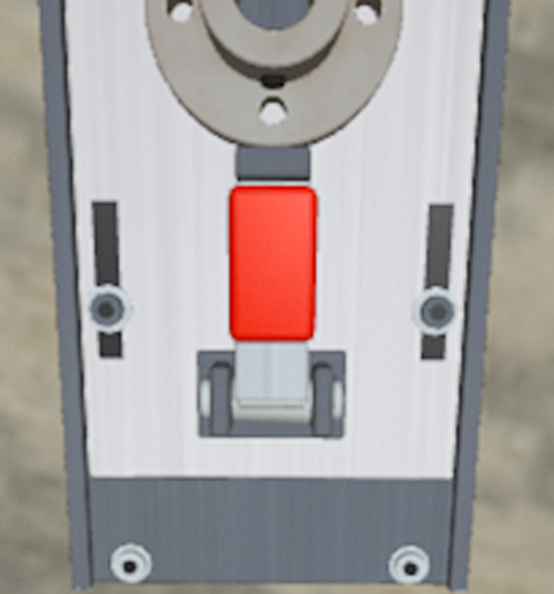

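View pics/s18.png

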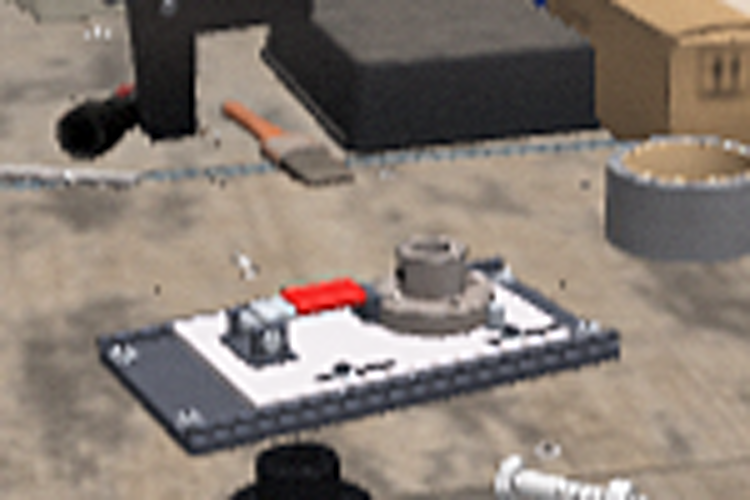

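The keeper lies level with its nose at (272,162), directly behind the flange. The hub is flat at the pins, the arm is clear and the bystanders are unmoved. Handing in.

```bash
python3 -c "
from bench import bot
print(bot.finish_job())"
```

```text
the job is handed in; nothing more can be done
None
```

The steel hub is loaded in the nest, home against both pins, with the keeper shut behind it. I handed the job in at about 20 s of the 64 s allowed; no verdict is reported.

- **Picking and placing:** I gripped the grey hub by its boss and set it down about 13 mm short of the pins. It touched the plate lightly, at about 9 N.
- **Seating:** I slid it along the plate at 1–2.5 N, first on the boss and then low on the flange. It met both pins within 0.2 mm of where the pictures put them, and I stopped at a push of about 5.5 N. With the hub home, the plate's clamp setting came out about 8 to 11 mm to +x of the nest's middle. That is only roughly known, because the base corners were measured less precisely than the pins.
- **Keeper:** I swung it down with closed fingertips until it hit a firm stop at the shut height, with 8 N on the grip. That height is within 0.5 mm of the stated one, or roughly 0.02 rad.

**Last checks:** the final pictures show the keeper level with its nose right behind the flange, and the hub flat. In the cropped view, the tape, bolt and black hub are unmoved. The arm is clear, with about 0 N at the wrist. The final pictures did not show the pin contacts closely; I saw both touching just before shutting the keeper. I did not re-check the bearing or the jar at the end, but the arm never went near them. No check failed or disagreed.

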